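Stack keyed display trays on a locking base and wedge the clamp bar

ROBOT

A 6-joint arm with a two-finger parallel gripper is mounted at the origin on a cart in front of the work surface, level with it; the furniture and walls round the work are solid. World frame = base frame: x ahead of the robot, y to its left, z up, the work surface at z = 0. Lengths are in mm, angles in rad, forces in N, time in s.
With the tool pointing down it reaches from about 150 to 775 mm from the base axis. Payload 6.1 kg.
Tool frame: the origin (TCP) lies at the very end of the fingers, on their centre line; the grasp point (between the pads) lies 19 mm behind it; z points along the fingers, y is the line along which they close (so a half turn about z gives the same grasp; the last joint's range is limited). The gripper opens to 85 mm and grips with 20 to 120 N. Pads are 22 mm wide; open, the fingers measure 114 mm over their backs; the gripper's body (76 mm by 85 mm) begins 54 mm behind the grasp point. The pads swing forward as they close: fully open they stand 13 mm farther back than shut.
Start: joints at [-1.149, 0.126, -0.04, 1.405, 0, 1.571], TCP at [214.928, -478.972, 231.295] pointing down, gripper open.
Joint ranges: [-2.72, 2.72], [-0.95, 1.95], [-1.27, 1.35], [-1.78, 2.02], [-1.46, 1.47], [-3.14, 3.14]. Speed limits (rad/s): [2.39, 2.39, 3.01, 3.14, 3.14, 3.14].

INTERFACE

Orientations are given as a unit quaternion [w, x, y, z].
In Python, from plant import arm gives the robot as it stands. The module is installed in compiled form; this text tells all that it offers.
- The arm moves only by the shell command python3 -m jog 'ROWS' [FORCE]. ROWS is JSON, a list of rows, each an object with "dr": the turn, a rotation vector about the world's x, y, z in degrees, a list of three; "travel": the shift along the world's x, y, z in mm, a list of three; "claw": the finger opening in mm, from 0 to 85.4. In form: [{"dr": [rx, ry, rz], "travel": [tx, ty, tz], "claw": claw}, ...]. A call has 1 to 8 rows; each row is the pose to reach, as a shift and turn from the pose commanded when the call began; what a row does not reach only later rows make up. A row lasts 1/10 s, in which the tool goes at most 50 mm and 8.59 degrees, less where a joint would pass 70% of its speed; a pose out of reach is approached as far as the arm can. A call with a gripper value outside its range is refused whole. The fingers move at their own pace and stop on an object; FORCE is the grip in N (left out, the last holds). Time passes only in rows, so rows that repeat a pose let the fingers close. It gives the time, the measured TCP pose, the force, the opening and the grip force at its end, in the units of the state.
- arm.get_state(): the state, without advancing time (a new reading comes with each control period).
- arm.get_image(name): name is "scene" or "top" or "wrist"; returns (picture, depth): 384x512x3 uint8, blue, green, red; 384x512 float32, mm along the optical axis (not along the pixel's ray), 0 where there is no reading.
- arm.get_calibration(name): a dict with "camera_matrix" (3x3 intrinsics, pixels), "T" (4x4, takes a point from camera to world coordinates). Camera axes: x right, y up, looking along -z (the intrinsics and any distortion apply to the point x, -y, -z); pixel columns grow to the right and rows downward; lengths in mm; the calibration is good to about 2 mm. The wrist camera is an equidistant fisheye: a pixel r from the principal point sees the ray r / f radians off the axis. A picture is of the moment at which its call begins: read the wrist's pose just before it. get_calibration takes no time and is no camera call; for the wrist camera it gives the pose at the moment of the call.
- arm.hand_in(): hands the job in; it is judged then, once.
The state is a dict: "clock": time; "joints": joint angles; "qd": joint speeds; "tau": joint torques, N m; "tcp_pos": TCP position; "orientation": TCP orientation; "contact_force": force on the tool from outside, world axes, zero at the start; "wrist_torque": the same for the moment, N m; "grip_width": finger opening in mm; "grip_force": force on a finger pad.
Only numpy, scipy, OpenCV 4.12 (cv2) and the standard library are available. Lean on these libraries where they do the work, as an engineer would, in place of code of your own. Each camera call takes 0.05 s, during which the arm holds its last target. There are 200 camera calls.

TASK

Get the display trays ready to carry: draw the thumb wedge of the locking base fully out and slide its clamp bar all the way back, then stack every tray that is there on the base, upright and with each notch fully down over the key below, and put the lid on top in the same way. Then slide the bar forward against the lowest tray and push the wedge in along its ramp until it jams the bar fast, with the whole stack still squarely seated. Do not knock over the white vase.

Things in the scene. Friction and masses are not known exactly. Their poses are not given: they have to be found in the camera images.
- tray_0: one of up to four identical light-wood jewellery trays (three or four are there; an absent one reads None), 104 mm long (x) x 56 wide (y) x 32 high, about 0.13 kg, felt-lined compartments, solid 20 mm block at the +x end. Origin: centre of the underside; z up. In a stack its origin lies 32 mm above that of the tray below. Grip it across its 56 mm width at the side walls
- tray_0_key (a point): top centre of tray_0's key, 43 mm along its +x, 41 mm above its underside. The dark key, 18 x 26 (y) x 9 mm high, upper edges stepped in 2.5 mm, stands on the +x end, flush with the end face. Under the same end is a notch 20 mm deep x 30 wide x 11 high, open at the end face, that takes the key of the thing below (2 mm play to each side and inwards)
- tray_1: one of up to four identical light-wood jewellery trays (three or four are there; an absent one reads None), 104 mm long (x) x 56 wide (y) x 32 high, about 0.13 kg, felt-lined compartments, solid 20 mm block at the +x end. Origin: centre of the underside; z up. In a stack its origin lies 32 mm above that of the tray below. Grip it across its 56 mm width at the side walls
- tray_1_key (a point): top centre of tray_1's key, 43 mm along its +x, 41 mm above its underside. The dark key, 18 x 26 (y) x 9 mm high, upper edges stepped in 2.5 mm, stands on the +x end, flush with the end face. Under the same end is a notch 20 mm deep x 30 wide x 11 high, open at the end face, that takes the key of the thing below (2 mm play to each side and inwards)
- tray_2: one of up to four identical light-wood jewellery trays (three or four are there; an absent one reads None), 104 mm long (x) x 56 wide (y) x 32 high, about 0.13 kg, felt-lined compartments, solid 20 mm block at the +x end. Origin: centre of the underside; z up. In a stack its origin lies 32 mm above that of the tray below. Grip it across its 56 mm width at the side walls
- tray_2_key (a point): top centre of tray_2's key, 43 mm along its +x, 41 mm above its underside. The dark key, 18 x 26 (y) x 9 mm high, upper edges stepped in 2.5 mm, stands on the +x end, flush with the end face. Under the same end is a notch 20 mm deep x 30 wide x 11 high, open at the end face, that takes the key of the thing below (2 mm play to each side and inwards)
- tray_3: one of up to four identical light-wood jewellery trays (three or four are there; an absent one reads None), 104 mm long (x) x 56 wide (y) x 32 high, about 0.13 kg, felt-lined compartments, solid 20 mm block at the +x end. Origin: centre of the underside; z up. In a stack its origin lies 32 mm above that of the tray below. Grip it across its 56 mm width at the side walls
- tray_3_key (a point): top centre of tray_3's key, 43 mm along its +x, 41 mm above its underside. The dark key, 18 x 26 (y) x 9 mm high, upper edges stepped in 2.5 mm, stands on the +x end, flush with the end face. Under the same end is a notch 20 mm deep x 30 wide x 11 high, open at the end face, that takes the key of the thing below (2 mm play to each side and inwards)
- lid: wooden lid, slab 104 mm (x) x 56 (y) x 14 thick, about 0.12 kg; origin: centre of the underside. A U-shaped notch 20 mm deep x 30 wide is cut right through its +x end (seen from above) and takes the top tray's key; no key of its own. A dark upright grip 50 mm (x) x 18 (y), from 14 to 44 mm above the underside, stands 5 mm to -x of the middle
- lid_notch (a point): middle of the lid's notch, 43 mm along the lid's +x from its origin, at its upper face
- lid_grip (a point): point in the lid's grip, 34 mm above the underside, 10 mm below the grip's top; pinch it across its 18 mm (the lid's y)
- locking_base: grey base fixed to the table; origin on the table under the middle of the tray seat, z up, x towards its key. Bed 14 mm high, y -43 to 43 mm, x -123 to 65 mm, with an arm (y 43 to 133, x -123 to -69 mm) for the drawn wedge. A dark key like the trays' stands on the bed at the seat's +x end. Back rail at x -122 to -112 mm, 20 mm above the bed
- base_seat (a point): centre of the seat on top of the bed, where the lowest tray's origin belongs, with the tray's x along the base's x; axes as the base
- base_key (a point): top centre of the base's key, 43 mm along the base's x from base_seat, 9 mm above the bed
- clamp_bar (a joint): clamp bar (60 mm in the base's y, 30 thick, 18 high, slanted back) at the seat's -x end. Value in m: 0 = fully forward, front face 47 mm from the seat's centre (5 mm inside the tray's space); grows as it slides back along -x, to 0.027 fully open. Against a tray home on the key about 0.003; free sliding force 1.5 N. It slides fully back only when the wedge is drawn out
- bar_grip (a point): point in the bar's dark upright grip (24 mm in the base's x, 14 mm in its y, 34 mm high on top of the bar), 12 mm below the grip's top and 54 mm above the table
- lock_wedge (a joint): thumb wedge (80 mm in the base's y, 18 high, 24 to 40 thick) between back rail and the bar's slanted back. Value in m: 0 = fully drawn out to +y; grows as it is pushed along -y, at most 0.090. With the bar forward it drives the bar on to the tray and jams at about 0.074 to 0.078 (ramp 1 in 5, self-holding). Slides with 1 N; jamming takes about 12 N. A fully open bar blocks it
- wedge_grip (a point): point in the wedge's dark upright thumb grip (20 mm in the base's x, 14 mm in its y, 34 mm high on top of the wedge), 12 mm below the grip's top and 54 mm above the table
- bud_vase: white ceramic bud vase, 66 mm wide and 112 mm high, a loose bystander; origin under its centre, z up

How it is judged:
By the outcome, as a careful person would: the job done as asked, in the order asked, and still so for the second after the job is handed in, with the robot touching nothing.
Of tray_0, tray_1, tray_2, tray_3 only 3 to 4 are there at a start; the rules pass over those that are not, and their reading is None.
At some moment in a run one of tray_0, tray_1, tray_2, tray_3, lid may be knocked a few centimetres aside while the robot is not near it.
Once in a run the grip may slacken for a moment while it holds something.
It also fails if it takes over 208 s, if anything falls off the work surface, if the arm or the gripper's body presses on something with over 40 N, if the wrist force passes 120 N, or if a joint passes its speed limit or range.

## Working session

There is one attempt and no reset: what is moved stays moved. The work goes in short steps, Python scripts to look and compute and a shell command to move; the robot and the scene stay as the last step left them, time stands still between calls to the robot, and variables do not carry over. Pictures are saved under pics/ and viewed, at most 14 in all, crops included, and the job is handed in when it is done.

```bash
mkdir -p pics; ls; python3 - <<'E'
from plant import arm
import cv2,numpy as np
for n in ["top","scene"]:
    im,d=arm.get_image(n); c=arm.get_calibration(n)
    cv2.imwrite(f"pics/{n}0.png",im); np.savez(f"{n}0.npz",im=im,d=d,K=c["camera_matrix"],T=c["T"]); print(n,c)
s=arm.get_state(); print(s)
E
```

```text
pics
top {'camera_matrix': array([[378.60787644,   0.        , 258.37347257],
       [  0.        , 378.60787644, 191.85546368],
       [  0.        ,   0.        ,   1.        ]]), 'T': array([[ 4.53663691e-03,  9.90985402e-01, -1.33893062e-01,
         4.40812633e+02],
       [-9.99986122e-01,  4.85444420e-03,  2.04722622e-03,
        -6.76150206e+01],
       [ 2.67874770e-03,  1.33881916e-01,  9.90993671e-01,
         1.26105874e+03],
       [ 0.00000000e+00,  0.00000000e+00,  0.00000000e+00,
         1.00000000e+00]])}
scene {'camera_matrix': array([[457.84298787,   0.        , 256.17510411],
       [  0.        , 457.84298787, 200.45247666],
       [  0.        ,   0.        ,   1.        ]]), 'T': array([[-6.07890199e-01,  3.08112967e-01, -7.31803188e-01,
        -3.65677222e+02],
       [-7.93649400e-01, -2.63973304e-01,  5.48122911e-01,
         6.18233092e+02],
       [-2.42927285e-02,  9.13993706e-01,  4.05000456e-01,
         5.67458072e+02],
       [ 0.00000000e+00,  0.00000000e+00,  0.00000000e+00,
         1.00000000e+00]])}
{'clock': 0.1, 'joints': array([-1.14902481e+00,  1.26351483e-01, -4.04976423e-02,  1.40539184e+00,
       -6.75037541e-06,  1.57078567e+00]), 'qd': array([ 0.00097465, -0.0003438 ,  0.00424811, -0.00157797,  0.00113799,
       -0.00189122]), 'tau': array([ 3.44631335e-04, -4.36902559e+01,  3.53604591e+01,  1.37049094e-02,
        1.63451996e-04,  1.08547294e-06]), 'tcp_pos': array([ 214.77453305, -478.66543838,  230.5939398 ]), 'orientation': array([-7.05611334e-04,  9.77844515e-01,  2.09331275e-01, -1.54496960e-04]), 'contact_force': array([-0.69883643,  0.10108029, -0.15161734]), 'wrist_torque': array([-0.03549987,  0.04836436, -0.02792514]), 'grip_force': 0.0, 'grip_width': 85.45376114500671}
```

View pics/top0.png

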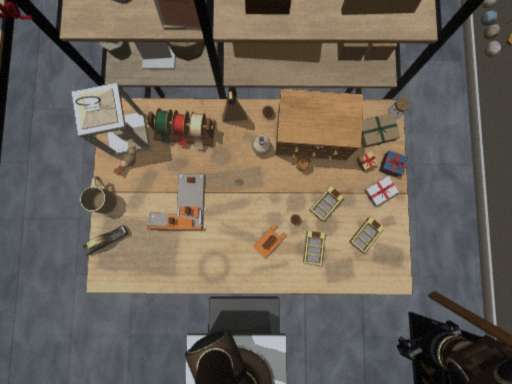

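View pics/scene0.png

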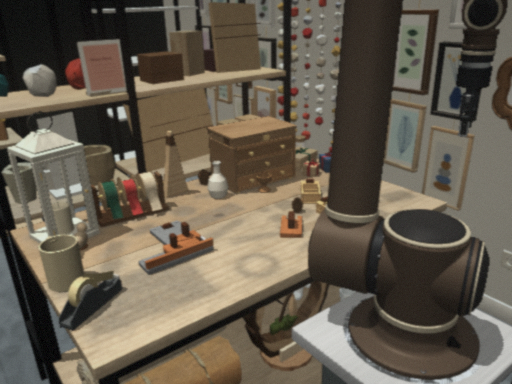

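Top view: base near (190,205) with its +x pointing up the image, the trays at (326,204), (314,248) and (366,236), the lid at (268,241), and the vase at (262,145). Next I'll enlarge these areas.

```bash
python3 - <<'E'
import cv2,numpy as np
im=cv2.imread("pics/top0.png")
a=cv2.resize(im[165:240,135:215],None,fx=7,fy=7,interpolation=cv2.INTER_CUBIC)
b=cv2.resize(im[180:275,245:390],None,fx=5.5,fy=5.5,interpolation=cv2.INTER_CUBIC)
cv2.imwrite("pics/c1.png",a);cv2.imwrite("pics/c2.png",b);print(a.shape,b.shape)
E
```

```text
(525, 560, 3) (522, 798, 3)
```

View pics/c1.png

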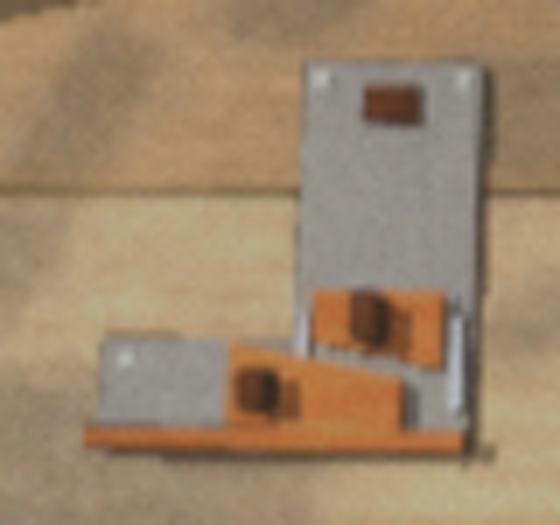

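View pics/c2.png

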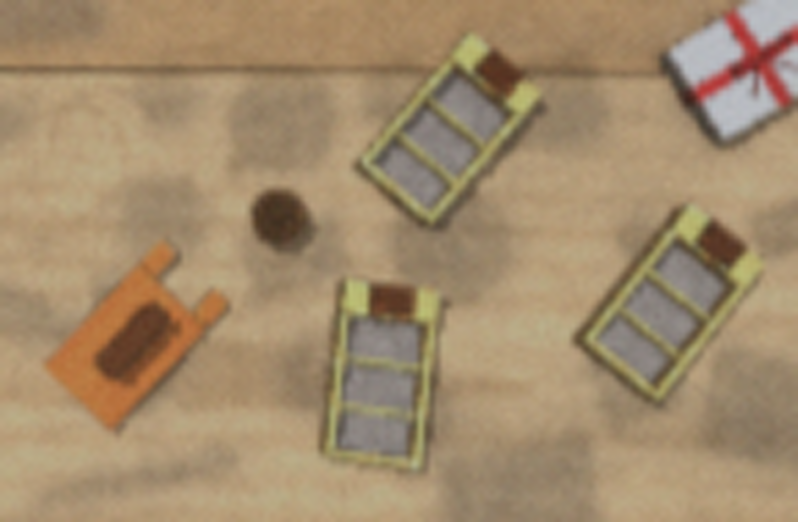

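Crop 1: base corners at about (302,60), (488,65) and (470,450); base key at (393,104), bar grip at (370,318), wedge grip at (258,388). Crop 2: three trays with keys at (501,72), (393,300) and (721,243); lid at about (130,335) with its notch pointing up-right.

```bash
cat > h.py <<'E'
import numpy as np,cv2
from plant import arm
from scipy.spatial.transform import Rotation as R
def ray(px,z,K,T,fish=False):
    """pixel -> world point on plane z"""
    x=(px[0]-K[0,2])/K[0,0]; y=(px[1]-K[1,2])/K[1,1]
    if fish:
        r=np.hypot(x,y); s=np.tan(r)/r if r>1e-9 else 1; x*=s;y*=s
    d=T[:3,:3]@np.array([x,-y,-1.]); o=T[:3,3]
    return o+d*(z-o[2])/d[2]
def st():
    s=arm.get_state(); q=s["orientation"]
    Rm=R.from_quat([q[1],q[2],q[3],q[0]]).as_matrix()
    print("t %.1f tcp"%s["clock"],s["tcp_pos"].round(1),"yaw(y-axis) %.1f"%np.degrees(np.arctan2(Rm[1,1],Rm[0,1])),"tilt",Rm[:,2].round(3),"F",s["contact_force"].round(1),"grip %.1f %.1f"%(s["grip_width"],s["grip_force"]))
    return s,Rm
E
python3 - <<'E'
from h import *
f=np.load("top0.npz");K,T,d=f["K"],f["T"],f["d"]
def c1(x,y):return ((x+.5)/7-.5+135,(y+.5)/7-.5+165)
def c2(x,y):return ((x+.5)/5.5-.5+245,(y+.5)/5.5-.5+180)
P=lambda n,p,z:print(n,ray(p,z,K,T).round(1), "depth z",(lambda u,v:(T[:3,3]+T[:3,:3]@(np.array([(u-K[0,2])/K[0,0],-(v-K[1,2])/K[1,1],-1.])*d[v,u]))[2].round(1))(*np.round(p).astype(int)))
P("bed+x+y",c1(303,61),14);P("bed+x-y",c1(488,66),14);P("bed -x-y",c1(466,452),14);P("basekey",c1(393,104),23)
P("arm end",c1(98,338),14);P("arm-x",c1(85,445),34)
P("bargrip top",c1(366,310),66);P("wedgegrip top",c1(257,384),66)
P("bar right",c1(444,330),32);P("bar left",c1(312,310),32)
for n,k,e in[("A",(501,72),(398,192)),("B",(393,300),(375,464)),("C",(721,243),(620,368))]:
    P(n+"key",c2(*k),41);P(n+"rear",c2(*e),32)
P("lid grip",c2(138,340),44);P("lid rear",c2(82,398),14);P("lid pr1",c2(160,250),14);P("lidpr2",c2(214,300),14)
P("vase",(262,145),60);P("knob",c2(282,220),20);st()
E
```

```text
bed+x+y [670.6 199.3  14. ] depth z 1.7
bed+x-y [668.7 110.9  14. ] depth z -0.7
bed -x-y [485.  116.9  14. ] depth z 20.2
basekey [648.5 154.2  23. ] depth z 28.2
arm end [537.7 291.4  14. ] depth z -3.6
arm-x [486.7 289.5  34. ] depth z 33.0
bargrip top [546.9 156.   66. ] depth z 66.0
wedgegrip top [513.2 204.   66. ] depth z 68.3
bar right [540.8 125.8  32. ] depth z 27.3
bar left [549.8 187.4  32. ] depth z 18.7
Akey [ 604.2 -321.6   41. ] depth z 39.9
Arear [ 533.5 -260.9   32. ] depth z 32.5
Bkey [ 469.8 -255.6   41. ] depth z 43.2
Brear [ 375.3 -245.    32. ] depth z 6.9
Ckey [ 503.9 -448.1   41. ] depth z 41.6
Crear [ 431.1 -389.1   32. ] depth z 32.7
lid grip [ 446.  -106.9   44. ] depth z 45.3
lid rear [412.  -74.8  14. ] depth z 10.3
lid pr1 [ 499.5 -121.    14. ] depth z 16.5
lidpr2 [ 470.  -153.1   14. ] depth z 14.5
vase [757.1 -81.2  60. ] depth z 78.8
knob [ 517.4 -193.4   20. ] depth z 31.9
t 0.1 tcp [ 214.8 -478.7  230.6] yaw(y-axis) -65.8 tilt [-0.001  0.001 -1.   ] F [-0.7  0.1 -0.2] grip 85.5 0.0
```

```bash
J='python3 -m jog'
for i in 1 2 3; do $J '[{"dr":[0,0,51.4],"travel":[105,218,10],"claw":85},{"dr":[0,0,51.4],"travel":[105,218,10],"claw":85},{"dr":[0,0,51.4],"travel":[105,218,10],"claw":85},{"dr":[0,0,51.4],"travel":[105,218,10],"claw":85},{"dr":[0,0,51.4],"travel":[105,218,10],"claw":85},{"dr":[0,0,51.4],"travel":[105,218,10],"claw":85},{"dr":[0,0,51.4],"travel":[105,218,10],"claw":85},{"dr":[0,0,51.4],"travel":[105,218,10],"claw":85}]'; done
cat > look.py <<'E'
import sys
from h import *
n,x0,x1,y0,y1,f=sys.argv[1],*map(float,sys.argv[2:])
x0,x1,y0,y1=map(int,(x0,x1,y0,y1))
st(); c=arm.get_calibration("wrist"); im,d=arm.get_image("wrist")
np.savez(n+".npz",im=im,d=d,K=c["camera_matrix"],T=c["T"],off=[x0,y0,f])
cv2.imwrite(f"pics/{n}.png",cv2.resize(im[y0:y1,x0:x1],None,fx=f,fy=f,interpolation=cv2.INTER_CUBIC))
print(c["camera_matrix"][0],c["T"].round(2))
E
python3 look.py w1 0 512 0 384 1.5
```

```text
clock: 0.9
tcp_pos: [319.8, -261.1, 241.1]
orientation: [-0.0, 0.791, 0.611, -0.0]
contact_force: [0.1, -0.5, -0.8]
grip_width: 84.9
grip_force: 0.0
clock: 1.7
tcp_pos: [424.8, -43.9, 251.0]
orientation: [-0.0, 0.449, 0.893, -0.0]
contact_force: [0.2, 0.6, -0.4]
grip_width: 85.0
grip_force: 0.0
clock: 2.5
tcp_pos: [530.0, 173.5, 261.2]
orientation: [-0.0, 0.018, 1.0, -0.0]
contact_force: [0.5, -0.0, -0.1]
grip_width: 85.2
grip_force: 0.0
t 2.5 tcp [530.  173.5 261.2] yaw(y-axis) 87.9 tilt [-0. -0. -1.] F [ 0.5 -0.  -0.1] grip 85.2 0.0
[297.31863964   0.         261.4812473 ] [[ 4.0000e-02 -9.6000e-01 -2.8000e-01  4.5787e+02]
 [ 1.0000e+00  3.0000e-02  1.0000e-02  1.7631e+02]
 [-0.0000e+00 -2.8000e-01  9.6000e-01  4.0469e+02]
 [ 0.0000e+00  0.0000e+00  0.0000e+00  1.0000e+00]]
```

View pics/w1.png

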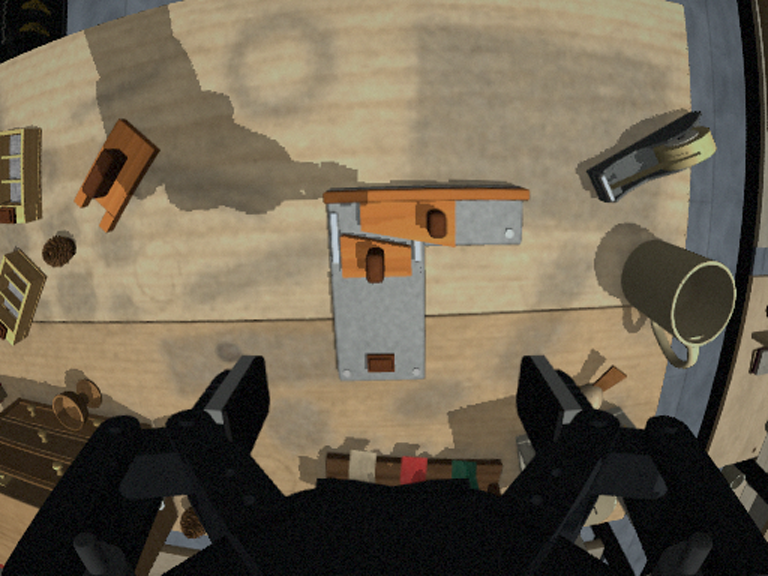

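The wrist view shows the base from (324,190) to (529,380): key at (380,361), bar grip top at about (375,256), wedge grip top at about (436,216).

```bash
cat > wp.py <<'E'
import sys
from h import *
# wp.py name  x,y,z ... (pixels in the saved crop)
f=np.load(sys.argv[1]+".npz");ox,oy,s=f["off"]
for a in sys.argv[2:]:
    x,y,z=map(float,a.split(","));p=((x+.5)/s-.5+ox,(y+.5)/s-.5+oy)
    print(a,ray(p,z,f["K"],f["T"],True).round(1))
E
python3 wp.py w1 341,380,14 425,379,14 380,362,23 335,270,14 424,270,14 325,192,34 529,192,34 522,243,14 375,250,66 436,215,66
```

```text
341,380,14 [670.1 116.8  14. ]
425,379,14 [671.6 200.3  14. ]
380,362,23 [646.5 157.1  23. ]
335,270,14 [557.2 119.8  14. ]
424,270,14 [560.2 200.7  14. ]
325,192,34 [484.6 118.5  34. ]
529,192,34 [488.9 291.2  34. ]
522,243,14 [537.4 291.6  14. ]
375,250,66 [529.2 159.7  66. ]
436,215,66 [503.3 207.5  66. ]
```

```bash
python3 - <<'E'
import cv2
im=cv2.imread("pics/w1.png");c=im[180:390,315:540]
cv2.imwrite("pics/w1c.png",cv2.resize(c,None,fx=2.8,fy=2.8,interpolation=cv2.INTER_CUBIC))
E
```

```text
(no output)
```

View pics/w1c.png

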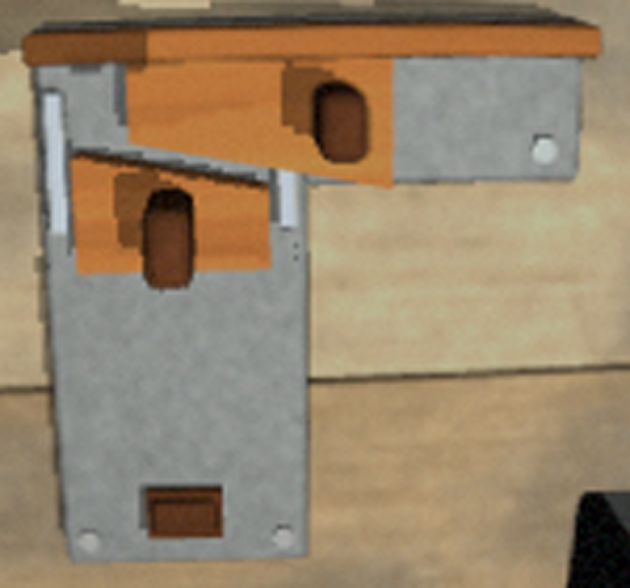

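```bash
python3 wp.py w1 375,268.6,66 436.8,225.7,66 340,277,32 411,276,32 456,247,32
```

```text
375,268.6,66 [544.1 159.   66. ]
436.8,225.7,66 [511.7 208.   66. ]
340,277,32 [559.1 126.4  32. ]
411,276,32 [560.4 188.2  32. ]
456,247,32 [536.  227.5  32. ]
```

```bash
J='python3 -m jog'
$J '[{"dr":[0,0,0.7],"travel":[-17.5,32,-50],"claw":50},{"dr":[0,0,0.7],"travel":[-17.5,32,-100],"claw":50},{"dr":[0,0,0.7],"travel":[-17.5,32,-150],"claw":50},{"dr":[0,0,0.7],"travel":[-17.5,32,-180],"claw":50},{"dr":[0,0,0.7],"travel":[-17.5,32,-200],"claw":50},{"dr":[0,0,0.7],"travel":[-17.5,32,-215],"claw":50},{"dr":[0,0,0.7],"travel":[-17.5,32,-223],"claw":50},{"dr":[0,0,0.7],"travel":[-17.5,32,-223],"claw":50}]'
$J '[{"dr":[0,0,0],"travel":[0,0,0],"claw":8},{"dr":[0,0,0],"travel":[0,0,0],"claw":8},{"dr":[0,0,0],"travel":[0,0,0],"claw":8},{"dr":[0,0,0],"travel":[0,0,0],"claw":8},{"dr":[0,0,0],"travel":[0,0,0],"claw":8},{"dr":[0,0,0],"travel":[0,0,0],"claw":8},{"dr":[0,0,0],"travel":[0,0,0],"claw":8},{"dr":[0,0,0],"travel":[0,0,0],"claw":8}]' 30
python3 look.py w2 0 512 0 384 1.5
```

```text
clock: 3.35
tcp_pos: [511.9, 205.8, 37.8]
orientation: [-0.001, 0.01, 1.0, -0.0]
contact_force: [0.2, 0.3, -0.6]
grip_width: 50.1
grip_force: 0.0
clock: 4.15
tcp_pos: [513.3, 207.3, 39.5]
orientation: [0.001, 0.008, 1.0, 0.0]
contact_force: [-0.3, -0.7, 6.6]
grip_width: 13.1
grip_force: 34.1
t 4.2 tcp [513.3 207.3  39.5] yaw(y-axis) 89.1 tilt [ 0.002  0.    -1.   ] F [-0.3 -0.7  6.6] grip 13.1 34.1
[297.31863964   0.         261.4812473 ] [[ 2.0000e-02 -9.6000e-01 -2.8000e-01  4.4069e+02]
 [ 1.0000e+00  1.0000e-02  1.0000e-02  2.0857e+02]
 [-0.0000e+00 -2.8000e-01  9.6000e-01  1.8283e+02]
 [ 0.0000e+00  0.0000e+00  0.0000e+00  1.0000e+00]]
```

View pics/w2.png

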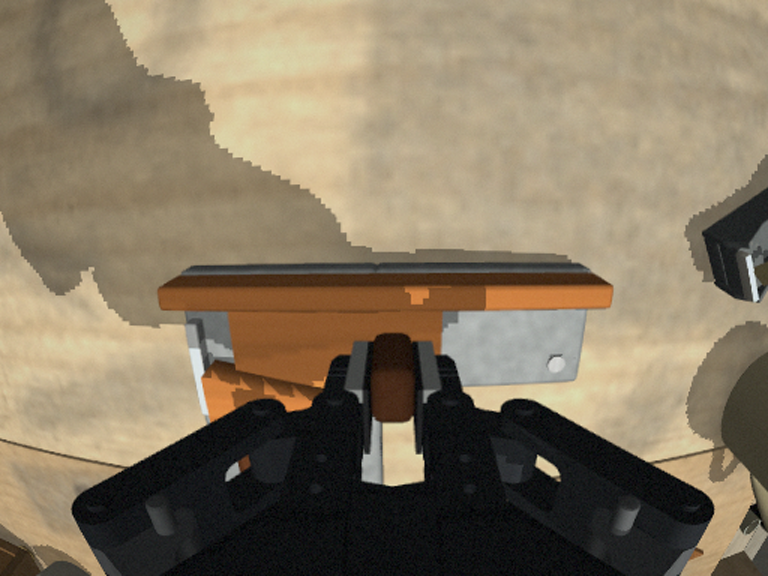

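The grip is held between the pads at (392,375). Next I draw the wedge out along +y.

```bash
J='python3 -m jog'
$J '[{"dr":[0,0,0],"travel":[0.2,10,1],"claw":8},{"dr":[0,0,0],"travel":[0.5,20,1],"claw":8},{"dr":[0,0,0],"travel":[0.7,30,1],"claw":8},{"dr":[0,0,0],"travel":[0.9,38,1],"claw":8},{"dr":[0,0,0],"travel":[1,42,1],"claw":8}]'
$J '[{"dr":[0,0,0],"travel":[0.1,5,0],"claw":8},{"dr":[0,0,0],"travel":[0.2,10,0],"claw":8},{"dr":[0,0,0],"travel":[0.3,15,0],"claw":8},{"dr":[0,0,0],"travel":[0.3,15,0],"claw":8}]'
$J '[{"dr":[0,0,0],"travel":[0.1,5,0],"claw":8},{"dr":[0,0,0],"travel":[0.2,10,0],"claw":8},{"dr":[0,0,0],"travel":[0.2,10,0],"claw":8}]'
```

```text
clock: 4.7
tcp_pos: [513.6, 250.3, 39.6]
orientation: [0.0, 0.008, 1.0, 0.0]
contact_force: [1.2, -1.8, 4.0]
grip_width: 13.3
grip_force: 33.8
clock: 5.1
tcp_pos: [513.6, 257.5, 39.0]
orientation: [0.001, 0.01, 1.0, -0.007]
contact_force: [2.1, -26.9, 10.7]
grip_width: 13.5
grip_force: 35.8
clock: 5.4
tcp_pos: [513.5, 258.0, 38.4]
orientation: [0.001, 0.012, 1.0, -0.017]
contact_force: [3.6, -59.2, 18.7]
grip_width: 13.5
grip_force: 44.6
```

```bash
J='python3 -m jog'
$J '[{"dr":[0,0,0],"travel":[0,-8,0],"claw":8},{"dr":[0,0,0],"travel":[0,-16,0],"claw":8},{"dr":[0,0,0],"travel":[0,-16,0],"claw":8},{"dr":[0,0,0],"travel":[0,-16,0],"claw":40},{"dr":[0,0,0],"travel":[0,-16,0],"claw":40},{"dr":[0,0,0],"travel":[0,-16,0],"claw":40},{"dr":[0,0,0],"travel":[0,-16,0],"claw":40},{"dr":[0,0,0],"travel":[0,-16,40],"claw":40}]'
python3 -c "
from h import *
st()"
```

```text
clock: 6.2
tcp_pos: [510.4, 256.8, 74.2]
orientation: [-0.005, 0.008, 1.0, -0.002]
contact_force: [0.4, 0.4, -0.2]
grip_width: 40.2
grip_force: 0.0
t 6.2 tcp [510.4 256.8  74.2] yaw(y-axis) 89.1 tilt [-0.009 -0.005 -1.   ] F [ 0.4  0.4 -0.2] grip 40.2 0.0
```

```bash
J='python3 -m jog'
$J '[{"dr":[0,0,0],"travel":[0,0,20],"claw":50},{"dr":[0,0,0],"travel":[15,-50,20],"claw":50},{"dr":[0,0,0],"travel":[31,-99,20],"claw":50},{"dr":[0,0,0],"travel":[31,-99,0],"claw":50},{"dr":[0,0,0],"travel":[31,-99,-20],"claw":50},{"dr":[0,0,0],"travel":[31,-99,-34],"claw":50},{"dr":[0,0,0],"travel":[31,-99,-40],"claw":50},{"dr":[0,0,0],"travel":[31,-99,-40],"claw":50}]'
$J '[{"dr":[0,0,0],"travel":[0,0,0],"claw":8},{"dr":[0,0,0],"travel":[0,0,0],"claw":8},{"dr":[0,0,0],"travel":[0,0,0],"claw":8},{"dr":[0,0,0],"travel":[0,0,0],"claw":8},{"dr":[0,0,0],"travel":[0,0,0],"claw":8},{"dr":[0,0,0],"travel":[0,0,0],"claw":8}]' 30
$J '[{"dr":[0,0,0],"travel":[-6,0.1,0.5],"claw":8},{"dr":[0,0,0],"travel":[-12,0.3,0.5],"claw":8},{"dr":[0,0,0],"travel":[-18,0.4,0.5],"claw":8},{"dr":[0,0,0],"travel":[-24,0.5,0.5],"claw":8},{"dr":[0,0,0],"travel":[-24,0.5,0.5],"claw":8}]'
```

```text
clock: 7.0
tcp_pos: [544.2, 159.3, 38.4]
orientation: [-0.001, 0.008, 1.0, -0.0]
contact_force: [-0.8, -0.5, 0.1]
grip_width: 50.1
grip_force: 0.0
clock: 7.6
tcp_pos: [545.5, 158.7, 40.4]
orientation: [0.001, 0.008, 1.0, -0.0]
contact_force: [-0.7, -3.8, 6.1]
grip_width: 13.4
grip_force: 32.7
clock: 8.1
tcp_pos: [520.1, 159.0, 40.3]
orientation: [0.0, 0.008, 1.0, -0.001]
contact_force: [-1.7, -5.4, 5.3]
grip_width: 13.7
grip_force: 32.7
```

```bash
J='python3 -m jog'
$J '[{"dr":[0,0,0],"travel":[-4,0.1,0],"claw":8},{"dr":[0,0,0],"travel":[-8,0.1,0],"claw":8},{"dr":[0,0,0],"travel":[-8,0.1,0],"claw":8}]'
$J '[{"dr":[0,0,0],"travel":[8,0,0],"claw":8},{"dr":[0,0,0],"travel":[8,0,0],"claw":40},{"dr":[0,0,0],"travel":[8,0,0],"claw":40},{"dr":[0,0,0],"travel":[8,0,0],"claw":40},{"dr":[0,0,0],"travel":[8,0,0],"claw":40}]'
python3 look.py w3 110 410 100 300 2.6
```

```text
clock: 8.4
tcp_pos: [518.3, 159.0, 40.4]
orientation: [0.006, 0.009, 1.0, -0.001]
contact_force: [20.5, -5.7, -12.2]
grip_width: 13.8
grip_force: 30.5
clock: 8.9
tcp_pos: [520.3, 159.9, 39.6]
orientation: [-0.0, 0.008, 1.0, 0.0]
contact_force: [0.1, -0.3, 0.4]
grip_width: 39.9
grip_force: 0.0
t 8.9 tcp [520.3 159.9  39.6] yaw(y-axis) 89.1 tilt [-0.001  0.    -1.   ] F [ 0.1 -0.3  0.4] grip 39.9 0.0
[297.31863964   0.         261.4812473 ] [[ 2.0000e-02 -9.6000e-01 -2.8000e-01  4.4813e+02]
 [ 1.0000e+00  1.0000e-02  1.0000e-02  1.6115e+02]
 [-0.0000e+00 -2.8000e-01  9.6000e-01  1.8313e+02]
 [ 0.0000e+00  0.0000e+00  0.0000e+00  1.0000e+00]]
```

View pics/w3.png

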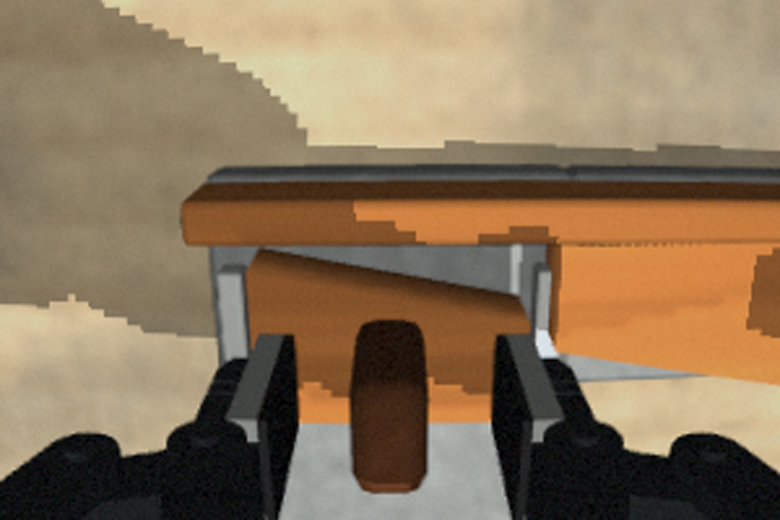

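Bar is 27 mm back, which is fully open. Now a reference look with the TCP 180 mm above the base key top, over the seat centre.

```bash
J='python3 -m jog'
$J '[{"dr":[0,0,-0.5],"travel":[0,0,50],"claw":85},{"dr":[0,0,-0.5],"travel":[0,0,90],"claw":85},{"dr":[0,0,-0.5],"travel":[40,-1,120],"claw":85},{"dr":[0,0,-0.5],"travel":[85,-3,163],"claw":85},{"dr":[0,0,-0.5],"travel":[85,-3,163],"claw":85},{"dr":[0,0,-0.5],"travel":[85,-3,163],"claw":85},{"dr":[0,0,-0.5],"travel":[85,-3,163],"claw":85},{"dr":[0,0,-0.5],"travel":[85,-3,163],"claw":85}]'
python3 look.py w4 160 360 130 330 3
python3 -c "
import cv2;print(cv2.imread('pics/w4.png').shape)"
```

```text
clock: 9.75
tcp_pos: [604.5, 156.6, 201.5]
orientation: [-0.001, 0.012, 1.0, -0.0]
contact_force: [0.6, -0.4, -0.5]
grip_width: 85.0
grip_force: 0.0
t 9.8 tcp [604.5 156.6 201.5] yaw(y-axis) 88.6 tilt [-0.003 -0.001 -1.   ] F [ 0.6 -0.4 -0.5] grip 85.0 0.0
[297.31863964   0.         261.4812473 ] [[ 2.0000e-02 -9.6000e-01 -2.8000e-01  5.3257e+02]
 [ 1.0000e+00  2.0000e-02  1.0000e-02  1.5861e+02]
 [-0.0000e+00 -2.8000e-01  9.6000e-01  3.4512e+02]
 [ 0.0000e+00  0.0000e+00  0.0000e+00  1.0000e+00]]
(600, 600, 3)
```

View pics/w4.png

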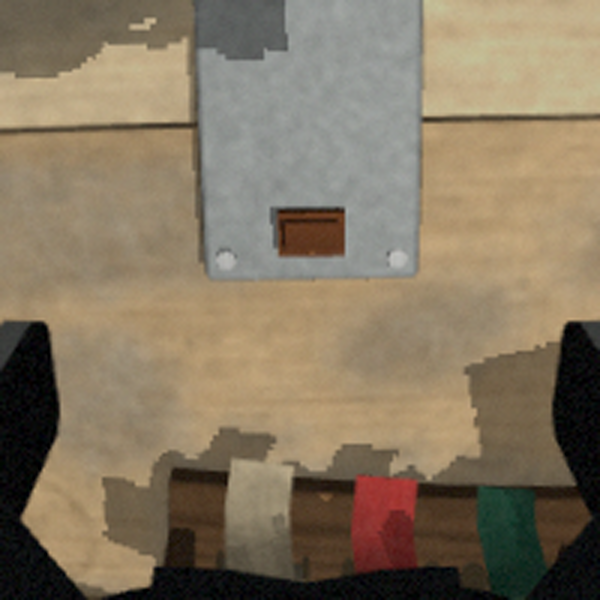

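```bash
python3 wp.py w4 312,235,23 207,278,14 418,276,14 199,120,14 421,120,14 277,257,14 346,257,14 277,208,23 345,208,23
```

```text
312,235,23 [648.9 157.8  23. ]
207,278,14 [669.7 115.   14. ]
418,276,14 [670.9 200.1  14. ]
199,120,14 [604.7 115.7  14. ]
421,120,14 [606.7 200.4  14. ]
277,257,14 [661.1 143.6  14. ]
346,257,14 [661.8 171.1  14. ]
277,208,23 [637.7 144.7  23. ]
345,208,23 [638.3 170.6  23. ]
```

Base key top centre at (312,235), which gives the seat at about (605.7, 157.7) with yaw about -1°. That agrees with the sizes given. On to tray B.

```bash
J='python3 -m jog'
for i in 1 2; do $J '[{"dr":[0,0,-2.5],"travel":[-40,-90,9.7],"claw":85},{"dr":[0,0,-2.5],"travel":[-88.7,-203.8,9.7],"claw":85},{"dr":[0,0,-2.5],"travel":[-88.7,-203.8,9.7],"claw":85},{"dr":[0,0,-2.5],"travel":[-88.7,-203.8,9.7],"claw":85},{"dr":[0,0,-2.5],"travel":[-88.7,-203.8,9.7],"claw":85},{"dr":[0,0,-2.5],"travel":[-88.7,-203.8,9.7],"claw":85}]'|tail -n 5 | head -1; done
python3 look.py w5 160 360 130 330 3
```

```text
tcp_pos: [515.1, -49.2, 212.5]
tcp_pos: [427.7, -252.2, 221.7]
t 11.0 tcp [ 427.7 -252.2  221.7] yaw(y-axis) 83.4 tilt [-0.  0. -1.] F [-0.1  0.1 -0.4] grip 85.2 0.0
[297.31863964   0.         261.4812473 ] [[ 1.1000e-01 -9.5000e-01 -2.8000e-01  3.5594e+02]
 [ 9.9000e-01  1.1000e-01  3.0000e-02 -2.4380e+02]
 [-0.0000e+00 -2.8000e-01  9.6000e-01  3.6521e+02]
 [ 0.0000e+00  0.0000e+00  0.0000e+00  1.0000e+00]]
```

View pics/w5.png

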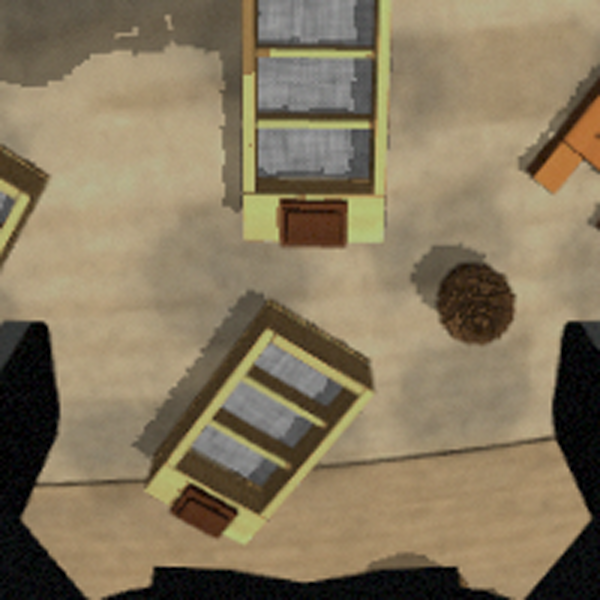

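```bash
python3 wp.py w5 313.5,225,41 244,243,32 383,243,32; python3 wp.py w4 311.5,235,23
```

```text
313.5,225,41 [ 469.3 -254.1   41. ]
244,243,32 [ 476.8 -282.8   32. ]
383,243,32 [ 483.2 -227.6   32. ]
311.5,235,23 [648.9 157.6  23. ]
```

```bash
J='python3 -m jog'
$J '[{"dr":[0,0,0],"travel":[-1.4,2.9,-50],"claw":85},{"dr":[0,0,0],"travel":[-1.4,2.9,-100],"claw":85},{"dr":[0,0,0],"travel":[-1.4,2.9,-150],"claw":85},{"dr":[0,0,0],"travel":[-1.4,2.9,-185],"claw":85},{"dr":[0,0,0],"travel":[-1.4,2.9,-205],"claw":85},{"dr":[0,0,0],"travel":[-1.4,2.9,-217],"claw":85},{"dr":[0,0,0],"travel":[-1.4,2.9,-220.7],"claw":85},{"dr":[0,0,0],"travel":[-1.4,2.9,-220.7],"claw":85}]'
$J '[{"dr":[0,0,0],"travel":[0,0,0],"claw":45},{"dr":[0,0,0],"travel":[0,0,0],"claw":45},{"dr":[0,0,0],"travel":[0,0,0],"claw":45},{"dr":[0,0,0],"travel":[0,0,0],"claw":45},{"dr":[0,0,0],"travel":[0,0,0],"claw":45},{"dr":[0,0,0],"travel":[0,0,0],"claw":45},{"dr":[0,0,0],"travel":[0,0,0],"claw":45},{"dr":[0,0,0],"travel":[0,0,0],"claw":45}]' 50
python3 -c "
from h import *
st()"
```

```text
clock: 11.85
tcp_pos: [427.8, -247.4, 1.8]
orientation: [0.0, 0.055, 0.998, 0.0]
contact_force: [-0.1, -0.2, -0.1]
grip_width: 85.2
grip_force: 0.0
clock: 12.65
tcp_pos: [428.2, -248.7, 2.9]
orientation: [0.001, 0.056, 0.998, -0.001]
contact_force: [-0.4, 0.9, 7.0]
grip_width: 54.9
grip_force: 54.0
t 12.7 tcp [ 428.2 -248.7    2.9] yaw(y-axis) 83.6 tilt [ 0.003 -0.001 -1.   ] F [-0.4  0.9  7. ] grip 54.9 54.0
```

```bash
J='python3 -m jog'
$J '[{"dr":[0,0,0],"travel":[0,0,20],"claw":45},{"dr":[0,0,0],"travel":[0,0,60],"claw":45},{"dr":[0,0,0],"travel":[0,0,100],"claw":45},{"dr":[0,0,1],"travel":[20,40,110],"claw":45},{"dr":[0,0,2],"travel":[36,80,110],"claw":45},{"dr":[0,0,2.7],"travel":[54,120,110],"claw":45},{"dr":[0,0,2.7],"travel":[72,160,110],"claw":45},{"dr":[0,0,2.7],"travel":[90,200,110],"claw":45}]' 70
$J '[{"dr":[0,0,2.7],"travel":[18,41,0],"claw":45},{"dr":[0,0,2.7],"travel":[36,82,0],"claw":45},{"dr":[0,0,2.7],"travel":[54,123,0],"claw":45},{"dr":[0,0,2.7],"travel":[72,164,0],"claw":45},{"dr":[0,0,2.7],"travel":[90.2,205.6,0],"claw":45},{"dr":[0,0,2.7],"travel":[90.2,205.6,0],"claw":45},{"dr":[0,0,2.7],"travel":[90.2,205.6,-30],"claw":45},{"dr":[0,0,2.7],"travel":[90.2,205.6,-55],"claw":45}]'
$J '[{"dr":[0,0,0],"travel":[0,0,-10],"claw":45},{"dr":[0,0,0],"travel":[0,0,-18],"claw":45},{"dr":[0,0,0],"travel":[0,0,-24],"claw":45},{"dr":[0,0,0],"travel":[0,0,-24],"claw":45},{"dr":[0,0,0],"travel":[0,0,-24],"claw":45}]'
```

```text
clock: 13.45
tcp_pos: [517.5, -46.6, 111.9]
orientation: [0.0, 0.033, 0.999, -0.0]
contact_force: [0.3, -0.6, -1.1]
grip_width: 55.0
grip_force: 76.2
clock: 14.25
tcp_pos: [607.5, 157.6, 56.0]
orientation: [0.0, 0.009, 1.0, 0.0]
contact_force: [0.3, 0.3, -2.0]
grip_width: 54.9
grip_force: 76.2
clock: 14.75
tcp_pos: [607.9, 157.5, 33.4]
orientation: [0.001, 0.009, 1.0, 0.0]
contact_force: [0.9, -0.1, -0.5]
grip_width: 54.9
grip_force: 76.1
```

```bash
J='python3 -m jog'
$J '[{"dr":[0,0,0],"travel":[0,0,-4],"claw":45},{"dr":[0,0,0],"travel":[0,0,-8],"claw":45},{"dr":[0,0,0],"travel":[0,0,-10],"claw":45},{"dr":[0,0,0],"travel":[0,0,-12],"claw":45},{"dr":[0,0,0],"travel":[0,0,-12],"claw":45}]'
$J '[{"dr":[0,0,0],"travel":[0,0,-2],"claw":45},{"dr":[0,0,0],"travel":[0,0,-3.5],"claw":45},{"dr":[0,0,0],"travel":[0,0,-5],"claw":45},{"dr":[0,0,0],"travel":[0,0,-5],"claw":45}]'
```

```text
clock: 15.25
tcp_pos: [607.1, 157.5, 20.1]
orientation: [-0.0, 0.009, 1.0, -0.0]
contact_force: [-0.2, 0.3, 0.1]
grip_width: 55.1
grip_force: 76.1
clock: 15.65
tcp_pos: [607.5, 157.6, 17.1]
orientation: [0.001, 0.009, 1.0, 0.0]
contact_force: [-4.1, -0.9, 8.5]
grip_width: 55.1
grip_force: 77.2
```

```bash
J='python3 -m jog'
$J '[{"dr":[0,0,0],"travel":[0,0,1.2],"claw":45},{"dr":[0,0,0],"travel":[0,0,1.2],"claw":45},{"dr":[0,0,0],"travel":[0,0,1.2],"claw":45}]'
$J '[{"dr":[0,0,0],"travel":[1,0,0],"claw":45},{"dr":[0,0,0],"travel":[1,0,0],"claw":45}]'
$J '[{"dr":[0,0,0],"travel":[1,0,0],"claw":45},{"dr":[0,0,0],"travel":[1,0,0],"claw":45}]'
```

```text
clock: 15.95
tcp_pos: [607.5, 157.6, 17.1]
orientation: [0.0, 0.009, 1.0, 0.0]
contact_force: [-0.8, 0.1, 4.3]
grip_width: 54.8
grip_force: 76.8
clock: 16.15
tcp_pos: [608.2, 157.6, 17.1]
orientation: [-0.0, 0.009, 1.0, 0.0]
contact_force: [-2.5, 0.3, 6.5]
grip_width: 55.0
grip_force: 77.1
clock: 16.35
tcp_pos: [608.9, 157.6, 17.1]
orientation: [-0.0, 0.009, 1.0, 0.0]
contact_force: [-4.9, -0.0, 6.8]
grip_width: 55.0
grip_force: 77.1
```

```bash
J='python3 -m jog'
for i in 1 2; do $J '[{"dr":[0,0,0],"travel":[1,0,0],"claw":45},{"dr":[0,0,0],"travel":[1,0,0],"claw":45}]' | sed -n '2p;4p'; done
```

```text
tcp_pos: [608.9, 157.6, 17.1]
contact_force: [-7.3, 0.3, 9.5]
tcp_pos: [608.9, 157.6, 17.1]
contact_force: [-11.2, -0.1, 12.4]
```

```bash
J='python3 -m jog'
$J '[{"dr":[0,0,0],"travel":[-2,0,0],"claw":45},{"dr":[0,0,0],"travel":[-2,0,0],"claw":80},{"dr":[0,0,0],"travel":[-2,0,0],"claw":80},{"dr":[0,0,0],"travel":[-2,0,0],"claw":80},{"dr":[0,0,0],"travel":[-2,0,0],"claw":80},{"dr":[0,0,0],"travel":[-2,0,50],"claw":85},{"dr":[0,0,0],"travel":[-2,0,100],"claw":85},{"dr":[0,0,0],"travel":[-2,0,150],"claw":85}]'
for i in 1 2; do $J '[{"dr":[0,0,-6],"travel":[-4,-45,27.1],"claw":85},{"dr":[0,0,-19.8],"travel":[-18.8,-225.5,27.1],"claw":85},{"dr":[0,0,-19.8],"travel":[-18.8,-225.5,27.1],"claw":85},{"dr":[0,0,-19.8],"travel":[-18.8,-225.5,27.1],"claw":85},{"dr":[0,0,-19.8],"travel":[-18.8,-225.5,27.1],"claw":85},{"dr":[0,0,-19.8],"travel":[-18.8,-225.5,27.1],"claw":85},{"dr":[0,0,-19.8],"travel":[-18.8,-225.5,27.1],"claw":85},{"dr":[0,0,-19.8],"travel":[-18.8,-225.5,27.1],"claw":85}]'; done
python3 look.py w6 0 512 0 384 1
cat > rect.py <<'E'
import sys
from h import *
# rectify wrist view onto plane z in the tool frame (x' = tray-forward, y' = tool y), 0.5 mm/px; find bright yellow rim
def rectify(n,tcp,yaw,z):
    f=np.load(n+".npz");K,T=f["K"],f["T"]
    a=np.radians(yaw);ey=np.array([np.cos(a),np.sin(a)]);ex=np.array([ey[1],-ey[0]])
    X,Y=np.meshgrid(np.arange(-90,90,.5),np.arange(-90,90,.5),indexing="ij")  # rows x', cols y'
    P=np.stack([tcp[0]+X*ex[0]+Y*ey[0],tcp[1]+X*ex[1]+Y*ey[1],np.full_like(X,z)],-1)
    c=(P-T[:3,3])@T[:3,:3]; x=c[...,0]/-c[...,2]; y=-c[...,1]/-c[...,2]
    r=np.hypot(x,y)+1e-12; s=np.arctan(r)/r
    return cv2.remap(f["im"],(K[0,0]*x*s+K[0,2]).astype(np.float32),(K[1,1]*y*s+K[1,2]).astype(np.float32),cv2.INTER_LINEAR)
def find(n,tcp,yaw,show=None):
    im=rectify(n,tcp,yaw,32);hsv=cv2.cvtColor(im,cv2.COLOR_BGR2HSV)
    m=cv2.inRange(hsv,(23,80,140),(38,255,255))
    m=cv2.morphologyEx(m,cv2.MORPH_OPEN,np.ones((3,3)))
    cs,_=cv2.findContours(cv2.dilate(m,np.ones((5,5))),cv2.RETR_EXTERNAL,cv2.CHAIN_APPROX_NONE)
    for c in sorted(cs,key=cv2.contourArea)[-2:]:
        (cx,cy),wh,an=cv2.minAreaRect(c)
        print(n,"centre x' %.1f y' %.1f"%(cy/2-90,cx/2-90),"size",np.round(np.array(wh)/2-2,1),"ang %.1f"%an)
    if show: cv2.imwrite(show,np.hstack([im,cv2.cvtColor(m,cv2.COLOR_GRAY2BGR)]))
E
python3 - <<'E'
from rect import *
find("w5",(427.7,-252.2),83.4)
s=arm.get_state();
find("w6",(571.6,-293.6),49.4,"pics/r6.png")
E
```

```text
clock: 17.55
tcp_pos: [608.9, 157.4, 168.0]
orientation: [-0.0, 0.009, 1.0, -0.0]
contact_force: [0.7, 0.9, -0.3]
grip_width: 84.9
grip_force: 0.0
clock: 18.35
tcp_pos: [590.7, -67.2, 193.7]
orientation: [-0.0, 0.18, 0.984, 0.0]
contact_force: [0.1, 0.0, -0.1]
grip_width: 85.1
grip_force: 0.0
clock: 19.15
tcp_pos: [572.3, -291.7, 220.9]
orientation: [-0.0, 0.346, 0.938, 0.0]
contact_force: [0.7, -0.2, 0.2]
grip_width: 85.0
grip_force: 0.0
t 19.1 tcp [ 572.3 -291.7  220.9] yaw(y-axis) 49.5 tilt [-0.     0.001 -1.   ] F [ 0.7 -0.2  0.2] grip 85.0 0.0
[297.31863964   0.         261.4812473 ] [[ 6.5000e-01 -7.3000e-01 -2.1000e-01  5.1726e+02]
 [ 7.6000e-01  6.2000e-01  1.8000e-01 -2.4495e+02]
 [-0.0000e+00 -2.8000e-01  9.6000e-01  3.6434e+02]
 [ 0.0000e+00  0.0000e+00  0.0000e+00  1.0000e+00]]
w5 centre x' 18.3 y' -0.4 size [48.4 66.9] ang 1.2
w5 centre x' -0.2 y' 4.2 size [103.5  55.5] ang 90.0
w6 centre x' -0.5 y' 2.0 size [104.  56.] ang 90.0
```

```bash
cat > multi.py <<'E'
import sys
from rect import *
x,y,yaw=map(float,sys.argv[1:4])
for i in range(4):
    c=arm.get_calibration("wrist"); im,d=arm.get_image("wrist"); s=arm.get_state()
    np.savez("m.npz",im=im,d=d,K=c["camera_matrix"],T=c["T"])
    print("tcp",s["tcp_pos"].round(1),"Tpos",c["T"][:3,3].round(1)); find("m",(x,y),yaw)
E
python3 multi.py 571.7 -293.5 49.4
```

```text
tcp [ 572.3 -291.7  221.1] Tpos [ 517.2 -244.8  364.5]
m centre x' -0.5 y' 1.5 size [ 56.5 104.3] ang 0.3
tcp [ 572.2 -291.8  221.1] Tpos [ 517.2 -244.9  364.6]
m centre x' 41.2 y' -16.2 size [19.5 19.5] ang 90.0
m centre x' -0.5 y' 2.0 size [104.  56.] ang 90.0
tcp [ 572.2 -292.1  221.1] Tpos [ 517.1 -245.   364.6]
m centre x' -0.5 y' 2.0 size [104.  56.] ang 90.0
tcp [ 572.1 -292.3  221.2] Tpos [ 517.1 -245.2  364.6]
m centre x' -0.5 y' 1.6 size [ 56.3 103.7] ang 0.6
```

```bash
J='python3 -m jog'
$J '[{"dr":[0,0,0],"travel":[0.7,1.7,-50],"claw":85},{"dr":[0,0,0],"travel":[0.7,1.7,-100],"claw":85},{"dr":[0,0,0],"travel":[0.7,1.7,-150],"claw":85},{"dr":[0,0,0],"travel":[0.7,1.7,-185],"claw":85},{"dr":[0,0,0],"travel":[0.7,1.7,-205],"claw":85},{"dr":[0,0,0],"travel":[0.7,1.7,-217],"claw":85},{"dr":[0,0,0],"travel":[0.7,1.7,-219.5],"claw":85},{"dr":[0,0,0],"travel":[0.7,1.7,-219.5],"claw":85}]'
$J '[{"dr":[0,0,0],"travel":[0,0,0],"claw":85},{"dr":[0,0,0],"travel":[0,0,0],"claw":85},{"dr":[0,0,0],"travel":[0,0,0],"claw":45},{"dr":[0,0,0],"travel":[0,0,0],"claw":45},{"dr":[0,0,0],"travel":[0,0,0],"claw":45},{"dr":[0,0,0],"travel":[0,0,0],"claw":45},{"dr":[0,0,0],"travel":[0,0,0],"claw":45},{"dr":[0,0,0],"travel":[0,0,0],"claw":45}]' 60
```

```text
clock: 20.2
tcp_pos: [573.0, -291.8, 2.2]
orientation: [0.0, 0.347, 0.938, -0.0]
contact_force: [-0.3, 0.2, -0.9]
grip_width: 85.1
grip_force: 0.0
clock: 21.0
tcp_pos: [572.9, -292.0, 2.2]
orientation: [0.001, 0.347, 0.938, -0.0]
contact_force: [-0.9, 0.2, 5.8]
grip_width: 54.9
grip_force: 65.0
```

```bash
J='python3 -m jog'
$J '[{"dr":[0,0,0],"travel":[0,0,20],"claw":45},{"dr":[0,0,0],"travel":[0,0,60],"claw":45},{"dr":[0,0,0],"travel":[0,0,100],"claw":45},{"dr":[0,0,5],"travel":[4,40,110],"claw":45},{"dr":[0,0,10],"travel":[7,84,110],"claw":45},{"dr":[0,0,15],"travel":[11,128,110],"claw":45},{"dr":[0,0,20],"travel":[14,176,110],"claw":45},{"dr":[0,0,20],"travel":[18,224.7,110],"claw":45}]' 70
$J '[{"dr":[0,0,5],"travel":[4,45,0],"claw":45},{"dr":[0,0,10],"travel":[8,90,0],"claw":45},{"dr":[0,0,15],"travel":[12,135,0],"claw":45},{"dr":[0,0,19.6],"travel":[15,180,0],"claw":45},{"dr":[0,0,19.6],"travel":[18.8,224.7,0],"claw":45},{"dr":[0,0,19.6],"travel":[18.8,224.7,0],"claw":45},{"dr":[0,0,19.6],"travel":[18.8,224.7,-25],"claw":45},{"dr":[0,0,19.6],"travel":[18.8,224.7,-47],"claw":45}]'
$J '[{"dr":[0,0,0],"travel":[0,0,0],"claw":45},{"dr":[0,0,0],"travel":[0,0,0],"claw":45},{"dr":[0,0,0],"travel":[0,0,0],"claw":45},{"dr":[0,0,0],"travel":[0,0,0],"claw":45},{"dr":[0,0,0],"travel":[0,0,0],"claw":45}]'
```

```text
clock: 21.8
tcp_pos: [589.8, -65.5, 110.8]
orientation: [-0.001, 0.179, 0.984, -0.0]
contact_force: [0.8, -0.6, -1.4]
grip_width: 55.0
grip_force: 75.3
clock: 22.6
tcp_pos: [609.1, 157.8, 63.5]
orientation: [0.0, 0.009, 1.0, -0.0]
contact_force: [0.1, -0.4, -1.7]
grip_width: 54.9
grip_force: 75.3
clock: 23.1
tcp_pos: [609.8, 157.6, 65.5]
orientation: [0.001, 0.009, 1.0, 0.0]
contact_force: [0.4, -0.0, -1.9]
grip_width: 54.9
grip_force: 75.1
```

```bash
J='python3 -m jog'
$J '[{"dr":[0,0,0],"travel":[-0.4,0,-4],"claw":45},{"dr":[0,0,0],"travel":[-0.4,0,-8],"claw":45},{"dr":[0,0,0],"travel":[-0.4,0,-11],"claw":45},{"dr":[0,0,0],"travel":[-0.4,0,-12.5],"claw":45},{"dr":[0,0,0],"travel":[-0.4,0,-12.5],"claw":45}]'
$J '[{"dr":[0,0,0],"travel":[0,0,-2],"claw":45},{"dr":[0,0,0],"travel":[0,0,-3.5],"claw":45},{"dr":[0,0,0],"travel":[0,0,-5],"claw":45},{"dr":[0,0,0],"travel":[0,0,-5],"claw":45}]'
```

```text
clock: 23.6
tcp_pos: [608.5, 157.6, 51.4]
orientation: [-0.0, 0.009, 1.0, -0.0]
contact_force: [-0.3, -0.1, -1.4]
grip_width: 54.8
grip_force: 75.2
clock: 24.0
tcp_pos: [609.0, 157.7, 48.3]
orientation: [0.001, 0.009, 1.0, 0.0]
contact_force: [-3.5, -0.5, 7.0]
grip_width: 54.9
grip_force: 76.2
```

```bash
J='python3 -m jog'
$J '[{"dr":[0,0,0],"travel":[0,0,1],"claw":45},{"dr":[0,0,0],"travel":[0,0,1],"claw":80},{"dr":[0,0,0],"travel":[0,0,1],"claw":80},{"dr":[0,0,0],"travel":[0,0,1],"claw":80},{"dr":[0,0,0],"travel":[0,0,1],"claw":80},{"dr":[0,0,0],"travel":[0,0,40],"claw":85},{"dr":[0,0,0],"travel":[0,0,80],"claw":85},{"dr":[0,0,0],"travel":[0,0,120],"claw":85}]'
for i in 1 2; do $J '[{"dr":[0,0,-6],"travel":[-10,-45,27.1],"claw":85},{"dr":[0,0,-19],"travel":[-69.1,-289.3,27.1],"claw":85},{"dr":[0,0,-19],"travel":[-69.1,-289.3,27.1],"claw":85},{"dr":[0,0,-19],"travel":[-69.1,-289.3,27.1],"claw":85},{"dr":[0,0,-19],"travel":[-69.1,-289.3,27.1],"claw":85},{"dr":[0,0,-19],"travel":[-69.1,-289.3,27.1],"claw":85},{"dr":[0,0,-19],"travel":[-69.1,-289.3,27.1],"claw":85},{"dr":[0,0,-19],"travel":[-69.1,-289.3,27.1],"claw":85}]' |sed -n 2,3p; done
python3 multi.py 470.6 -421 51 | tail -5
```

```text
clock: 24.8
tcp_pos: [608.5, 157.5, 167.9]
orientation: [-0.0, 0.009, 1.0, -0.0]
contact_force: [0.4, -0.7, -0.2]
grip_width: 84.8
grip_force: 0.0
tcp_pos: [539.3, -133.1, 194.1]
orientation: [0.0, 0.175, 0.984, 0.0]
tcp_pos: [471.1, -421.0, 220.3]
orientation: [-0.0, 0.334, 0.942, 0.0]
m centre x' 41.8 y' -19.2 size [19.5 17.5] ang 90.0
m centre x' -0.5 y' 0.0 size [103.  56.] ang 90.0
tcp [ 471.7 -419.1  221.3] Tpos [ 415.3 -373.9  364.7]
m centre x' 42.0 y' -20.5 size [20. 14.] ang 90.0
m centre x' -0.5 y' 0.0 size [103.  56.] ang 90.0
```

```bash
J='python3 -m jog'
$J '[{"dr":[0,0,0],"travel":[-0.5,0.2,-50],"claw":85},{"dr":[0,0,0],"travel":[-0.5,0.2,-100],"claw":85},{"dr":[0,0,0],"travel":[-0.5,0.2,-150],"claw":85},{"dr":[0,0,0],"travel":[-0.5,0.2,-185],"claw":85},{"dr":[0,0,0],"travel":[-0.5,0.2,-205],"claw":85},{"dr":[0,0,0],"travel":[-0.5,0.2,-217],"claw":85},{"dr":[0,0,0],"travel":[-0.5,0.2,-219.7],"claw":85},{"dr":[0,0,0],"travel":[-0.5,0.2,-219.7],"claw":85}]'
$J '[{"dr":[0,0,0],"travel":[0,0,0],"claw":85},{"dr":[0,0,0],"travel":[0,0,0],"claw":85},{"dr":[0,0,0],"travel":[0,0,0],"claw":45},{"dr":[0,0,0],"travel":[0,0,0],"claw":45},{"dr":[0,0,0],"travel":[0,0,0],"claw":45},{"dr":[0,0,0],"travel":[0,0,0],"claw":45},{"dr":[0,0,0],"travel":[0,0,0],"claw":45},{"dr":[0,0,0],"travel":[0,0,0],"claw":45}]' 60
```

```text
clock: 27.4
tcp_pos: [470.9, -420.5, 2.3]
orientation: [0.001, 0.334, 0.943, -0.0]
contact_force: [1.3, -0.1, -0.0]
grip_width: 84.9
grip_force: 0.0
clock: 28.2
tcp_pos: [470.4, -421.2, 2.2]
orientation: [0.001, 0.334, 0.943, -0.0]
contact_force: [-1.1, -0.3, 4.8]
grip_width: 55.0
grip_force: 65.1
```

```bash
J='python3 -m jog'
$J '[{"dr":[0,0,0],"travel":[0,0,20],"claw":45},{"dr":[0,0,0],"travel":[0,0,60],"claw":45},{"dr":[0,0,0],"travel":[0,0,100],"claw":45},{"dr":[0,0,5],"travel":[10,40,130],"claw":45},{"dr":[0,0,8],"travel":[20,83,130],"claw":45},{"dr":[0,0,13],"travel":[31,128,130],"claw":45},{"dr":[0,0,15],"travel":[42,175,130],"claw":45},{"dr":[0,0,15],"travel":[53,221,130],"claw":45}]' 70
$J '[{"dr":[0,0,5],"travel":[10,45,0],"claw":45},{"dr":[0,0,10],"travel":[20,90,0],"claw":45},{"dr":[0,0,15],"travel":[31,135,0],"claw":45},{"dr":[0,0,18],"travel":[42,180,0],"claw":45},{"dr":[0,0,23],"travel":[53,225,0],"claw":45},{"dr":[0,0,23],"travel":[64,270,0],"claw":45},{"dr":[0,0,23],"travel":[75,315,0],"claw":45},{"dr":[0,0,23],"travel":[85.7,357.4,0],"claw":45}]'
$J '[{"dr":[0,0,0],"travel":[0,0,0],"claw":45},{"dr":[0,0,0],"travel":[0,0,0],"claw":45},{"dr":[0,0,0],"travel":[0,0,-15],"claw":45},{"dr":[0,0,0],"travel":[0,0,-30],"claw":45},{"dr":[0,0,0],"travel":[0,0,-35],"claw":45},{"dr":[0,0,0],"travel":[0,0,-35],"claw":45},{"dr":[0,0,0],"travel":[0,0,-35],"claw":45}]'
```

```text
clock: 29.0
tcp_pos: [522.8, -197.9, 130.9]
orientation: [-0.0, 0.208, 0.978, 0.0]
contact_force: [0.5, -0.0, -0.3]
grip_width: 54.8
grip_force: 75.3
clock: 29.8
tcp_pos: [608.6, 159.6, 130.7]
orientation: [-0.001, 0.009, 1.0, -0.0]
contact_force: [0.7, -1.1, -2.4]
grip_width: 55.2
grip_force: 75.3
clock: 30.5
tcp_pos: [608.9, 156.9, 96.9]
orientation: [0.0, 0.01, 1.0, 0.0]
contact_force: [-0.8, 0.2, -0.5]
grip_width: 54.8
grip_force: 75.3
```

```bash
J='python3 -m jog'
$J '[{"dr":[0,0,0],"travel":[0,0,-4],"claw":45},{"dr":[0,0,0],"travel":[0,0,-8],"claw":45},{"dr":[0,0,0],"travel":[0,0,-11],"claw":45},{"dr":[0,0,0],"travel":[0,0,-13],"claw":45},{"dr":[0,0,0],"travel":[0,0,-13],"claw":45}]'
$J '[{"dr":[0,0,0],"travel":[0,0,-2],"claw":45},{"dr":[0,0,0],"travel":[0,0,-3.5],"claw":45},{"dr":[0,0,0],"travel":[0,0,-4.5],"claw":45},{"dr":[0,0,0],"travel":[0,0,-4.5],"claw":45}]'
```

```text
clock: 31.0
tcp_pos: [608.5, 157.7, 82.9]
orientation: [-0.0, 0.009, 1.0, -0.0]
contact_force: [0.1, -0.4, -1.5]
grip_width: 55.1
grip_force: 75.3
clock: 31.4
tcp_pos: [609.0, 157.7, 80.2]
orientation: [0.001, 0.009, 1.0, 0.0]
contact_force: [-2.2, -0.0, 6.1]
grip_width: 54.5
grip_force: 76.3
```

```bash
J='python3 -m jog'
$J '[{"dr":[0,0,0],"travel":[0,0,1],"claw":45},{"dr":[0,0,0],"travel":[0,0,1],"claw":80},{"dr":[0,0,0],"travel":[0,0,1],"claw":80},{"dr":[0,0,0],"travel":[0,0,1],"claw":80},{"dr":[0,0,0],"travel":[0,0,1],"claw":80},{"dr":[0,0,0],"travel":[0,0,40],"claw":85},{"dr":[0,0,0],"travel":[0,0,80],"claw":85},{"dr":[0,0,0],"travel":[0,0,100],"claw":85}]'
$J '[{"dr":[0,0,-6],"travel":[-20,-33,10],"claw":85},{"dr":[0,0,-39.6],"travel":[-160.8,-263.6,21],"claw":85},{"dr":[0,0,-39.6],"travel":[-160.8,-263.6,21],"claw":85},{"dr":[0,0,-39.6],"travel":[-160.8,-263.6,21],"claw":85},{"dr":[0,0,-39.6],"travel":[-160.8,-263.6,21],"claw":85},{"dr":[0,0,-39.6],"travel":[-160.8,-263.6,21],"claw":85},{"dr":[0,0,-39.6],"travel":[-160.8,-263.6,21],"claw":85},{"dr":[0,0,-39.6],"travel":[-160.8,-263.6,21],"claw":85}]'
cat > lid.py <<'E'
import sys
from rect import *
x,y,yaw=map(float,sys.argv[1:4])
for i in range(2):
    c=arm.get_calibration("wrist"); im,d=arm.get_image("wrist"); s=arm.get_state()
    np.savez("m.npz",im=im,d=d,K=c["camera_matrix"],T=c["T"]); print("tcp",s["tcp_pos"].round(1))
a=rectify("m",(x,y),yaw,14);b=rectify("m",(x,y),yaw,44)
hsv=cv2.cvtColor(a,cv2.COLOR_BGR2HSV)
m=cv2.inRange(hsv,(5,140,90),(18,255,255))
m=cv2.morphologyEx(m,cv2.MORPH_OPEN,np.ones((5,5)))
cs,_=cv2.findContours(m,cv2.RETR_EXTERNAL,cv2.CHAIN_APPROX_NONE)
for c in sorted(cs,key=cv2.contourArea)[-2:]:
    (cx,cy),wh,an=cv2.minAreaRect(c);print("x' %.1f y' %.1f"%(cy/2-90,cx/2-90),np.array(wh).round(1)/2,an)
cv2.imwrite("pics/lid.png",np.hstack([a,b]))
E
python3 lid.py 448 -106 49.4
```

```text
clock: 32.2
tcp_pos: [609.8, 157.9, 182.5]
orientation: [0.002, 0.009, 1.0, 0.001]
contact_force: [0.5, 0.8, 0.6]
grip_width: 85.1
grip_force: 0.0
clock: 33.0
tcp_pos: [446.7, -108.0, 200.5]
orientation: [0.0, 0.349, 0.937, -0.0]
contact_force: [0.4, 0.4, 0.6]
grip_width: 84.6
grip_force: 0.0
tcp [ 447.7 -106.9  200.3]
tcp [ 448.2 -106.1  200.1]
x' 42.2 y' -21.8 [18.5 12.5] 90.0
x' 0.8 y' 1.3 [ 55.55 103.95] 2.2025983333587646
```

View pics/lid.png

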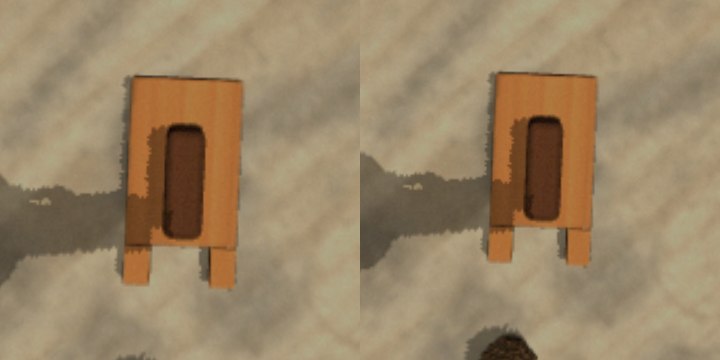

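The lid is measured at 104 x 55.6 mm, leaning 2.2° from the tool axis, with its grip near (185,180) in the left panel.

```bash
J='python3 -m jog'
$J '[{"dr":[0,0,-2.2],"travel":[-2.2,3.9,-50],"claw":50},{"dr":[0,0,-2.2],"travel":[-2.2,3.9,-100],"claw":50},{"dr":[0,0,-2.2],"travel":[-2.2,3.9,-140],"claw":50},{"dr":[0,0,-2.2],"travel":[-2.2,3.9,-165],"claw":50},{"dr":[0,0,-2.2],"travel":[-2.2,3.9,-177],"claw":50},{"dr":[0,0,-2.2],"travel":[-2.2,3.9,-180.9],"claw":50},{"dr":[0,0,-2.2],"travel":[-2.2,3.9,-180.9],"claw":50},{"dr":[0,0,-2.2],"travel":[-2.2,3.9,-180.9],"claw":50}]'
$J '[{"dr":[0,0,0],"travel":[0,0,0],"claw":50},{"dr":[0,0,0],"travel":[0,0,0],"claw":10},{"dr":[0,0,0],"travel":[0,0,0],"claw":10},{"dr":[0,0,0],"travel":[0,0,0],"claw":10},{"dr":[0,0,0],"travel":[0,0,0],"claw":10},{"dr":[0,0,0],"travel":[0,0,0],"claw":10},{"dr":[0,0,0],"travel":[0,0,0],"claw":10},{"dr":[0,0,0],"travel":[0,0,0],"claw":10}]' 70
```

```text
clock: 33.9
tcp_pos: [447.1, -102.1, 20.4]
orientation: [0.001, 0.365, 0.931, 0.0]
contact_force: [0.5, -0.3, -0.2]
grip_width: 50.1
grip_force: 0.0
clock: 34.7
tcp_pos: [446.3, -102.2, 19.7]
orientation: [0.001, 0.365, 0.931, 0.0]
contact_force: [0.0, 0.2, 5.7]
grip_width: 16.8
grip_force: 69.1
```

```bash
J='python3 -m jog'
$J '[{"dr":[0,0,0],"travel":[0,0,20],"claw":10},{"dr":[0,0,0],"travel":[0,0,60],"claw":10},{"dr":[0,0,0],"travel":[0,0,105],"claw":10},{"dr":[0,0,0],"travel":[0,0,146],"claw":10},{"dr":[0,0,6],"travel":[20,33,146],"claw":10},{"dr":[0,0,12],"travel":[40,66,146],"claw":10},{"dr":[0,0,18],"travel":[60,99,146],"claw":10},{"dr":[0,0,24],"travel":[80,132,146],"claw":10}]'
$J '[{"dr":[0,0,6],"travel":[20,33,0],"claw":10},{"dr":[0,0,12],"travel":[40,66,0],"claw":10},{"dr":[0,0,17.8],"travel":[60,99,0],"claw":10},{"dr":[0,0,17.8],"travel":[78,127.8,0],"claw":10},{"dr":[0,0,17.8],"travel":[78,127.8,0],"claw":10},{"dr":[0,0,17.8],"travel":[78,127.8,-10],"claw":10},{"dr":[0,0,17.8],"travel":[78,127.8,-17],"claw":10},{"dr":[0,0,17.8],"travel":[78,127.8,-17],"claw":10}]'
$J '[{"dr":[0,0,0],"travel":[0,0,0],"claw":10},{"dr":[0,0,0],"travel":[0,0,0],"claw":10},{"dr":[0,0,0],"travel":[0,0,0],"claw":10}]'
```

```text
clock: 35.5
tcp_pos: [526.2, 31.1, 164.8]
orientation: [-0.0, 0.162, 0.987, -0.0]
contact_force: [0.2, -0.3, -2.0]
grip_width: 16.4
grip_force: 68.7
clock: 36.3
tcp_pos: [602.4, 156.4, 146.2]
orientation: [-0.002, 0.01, 1.0, -0.0]
contact_force: [0.8, -0.0, -1.6]
grip_width: 17.0
grip_force: 68.8
clock: 36.6
tcp_pos: [604.0, 157.4, 148.6]
orientation: [0.0, 0.009, 1.0, 0.0]
contact_force: [0.3, 0.2, -0.1]
grip_width: 16.6
grip_force: 68.8
```

```bash
J='python3 -m jog'
$J '[{"dr":[0,0,0],"travel":[0,0,-4],"claw":10},{"dr":[0,0,0],"travel":[0,0,-8],"claw":10},{"dr":[0,0,0],"travel":[0,0,-12],"claw":10},{"dr":[0,0,0],"travel":[0,0,-15],"claw":10},{"dr":[0,0,0],"travel":[0,0,-15],"claw":10}]'
$J '[{"dr":[0,0,0],"travel":[0,0,-2],"claw":10},{"dr":[0,0,0],"travel":[0,0,-4],"claw":10},{"dr":[0,0,0],"travel":[0,0,-5],"claw":10},{"dr":[0,0,0],"travel":[0,0,-5],"claw":10}]'
```

```text
clock: 37.1
tcp_pos: [603.4, 157.7, 132.2]
orientation: [-0.001, 0.009, 1.0, -0.0]
contact_force: [0.1, 0.1, -1.0]
grip_width: 17.0
grip_force: 68.8
clock: 37.5
tcp_pos: [604.0, 157.8, 129.7]
orientation: [0.001, 0.009, 1.0, 0.0]
contact_force: [-2.8, -0.5, 6.1]
grip_width: 16.3
grip_force: 70.1
```

Lid seated at the expected height (129.7). I release it, back off, tilt the tool about -30° around y so the gripper body clears the stack, and approach the bar grip.

```bash
J='python3 -m jog'
$J '[{"dr":[0,0,0],"travel":[0,0,1],"claw":10},{"dr":[0,0,0],"travel":[0,0,1],"claw":45},{"dr":[0,0,0],"travel":[0,0,1],"claw":45},{"dr":[0,0,0],"travel":[0,0,1],"claw":45},{"dr":[0,0,0],"travel":[0,0,1],"claw":45},{"dr":[0,0,0],"travel":[0,0,30],"claw":45},{"dr":[0,0,0],"travel":[0,0,60],"claw":45},{"dr":[0,0,0],"travel":[0,0,70],"claw":45}]'
$J '[{"dr":[0,-8,0],"travel":[-40,0,0],"claw":50},{"dr":[0,-16,0],"travel":[-75.8,1.3,0],"claw":50},{"dr":[0,-24,0],"travel":[-75.8,1.3,-10],"claw":50},{"dr":[0,-30,0],"travel":[-75.8,1.3,-50],"claw":50},{"dr":[0,-30,0],"travel":[-75.8,1.3,-90],"claw":50},{"dr":[0,-30,0],"travel":[-75.8,1.3,-98],"claw":50},{"dr":[0,-30,0],"travel":[-75.8,1.3,-98],"claw":50},{"dr":[0,-30,0],"travel":[-75.8,1.3,-98],"claw":50}]'
python3 look.py w8 60 460 100 384 2
```

```text
clock: 38.3
tcp_pos: [604.9, 158.0, 201.1]
orientation: [0.002, 0.009, 1.0, 0.001]
contact_force: [-0.8, -0.4, 1.1]
grip_width: 44.9
grip_force: 0.0
clock: 39.1
tcp_pos: [530.4, 159.7, 102.7]
orientation: [0.26, 0.009, 0.966, 0.003]
contact_force: [-0.3, -0.3, 1.1]
grip_width: 50.0
grip_force: 0.0
t 39.1 tcp [530.4 159.7 102.7] yaw(y-axis) 89.1 tilt [ 0.502  0.001 -0.865] F [-0.3 -0.3  1.1] grip 50.0 0.0
[297.31863964   0.         261.4812473 ] [[ 2.0000e-02 -6.9000e-01 -7.3000e-01  3.9619e+02]
 [ 1.0000e+00  2.0000e-02  1.0000e-02  1.6116e+02]
 [ 1.0000e-02 -7.3000e-01  6.9000e-01  1.9079e+02]
 [ 0.0000e+00  0.0000e+00  0.0000e+00  1.0000e+00]]
```

View pics/w8.png

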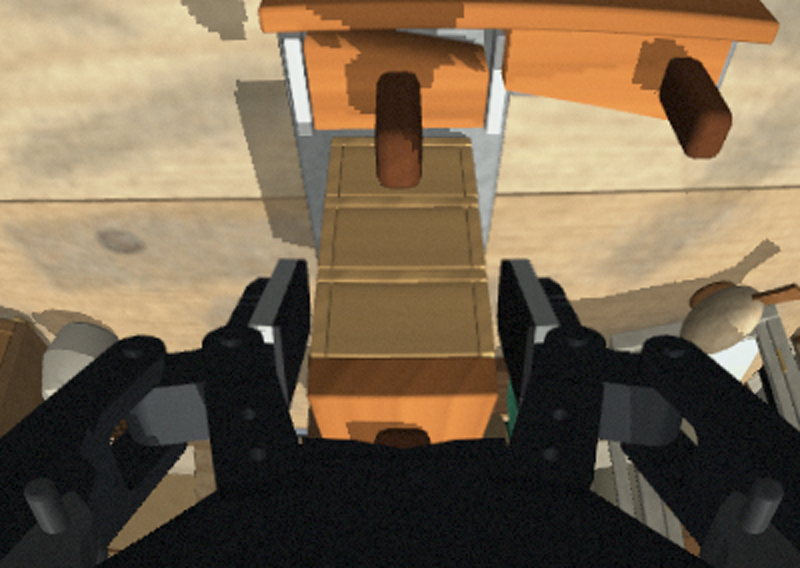

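The stack is flush and squarely seated (tray rear faces in line at (400,140-355), lid above), and the bar grip is at (400,130). I'll grip its upper, rear part so the fingertips clear the tray.

```bash
J='python3 -m jog'
$J '[{"dr":[0,0,0],"travel":[-10.5,0,-20],"claw":50},{"dr":[0,0,0],"travel":[-10.5,0,-40],"claw":50},{"dr":[0,0,0],"travel":[-10.5,0,-50],"claw":50},{"dr":[0,0,0],"travel":[-10.5,0,-54],"claw":50},{"dr":[0,0,0],"travel":[-10.5,0,-54],"claw":50},{"dr":[0,0,0],"travel":[-10.5,0,-54],"claw":8},{"dr":[0,0,0],"travel":[-10.5,0,-54],"claw":8},{"dr":[0,0,0],"travel":[-10.5,0,-54],"claw":8}]' 30
$J '[{"dr":[0,0,0],"travel":[0,0,0],"claw":8},{"dr":[0,0,0],"travel":[0,0,0],"claw":8},{"dr":[0,0,0],"travel":[0,0,0],"claw":8}]'
$J '[{"dr":[0,0,0],"travel":[5,0,0],"claw":8},{"dr":[0,0,0],"travel":[10,-0.1,0],"claw":8},{"dr":[0,0,0],"travel":[15,-0.2,0],"claw":8},{"dr":[0,0,0],"travel":[19,-0.3,0],"claw":8},{"dr":[0,0,0],"travel":[19,-0.3,0],"claw":8}]'
```

```text
clock: 39.95
tcp_pos: [518.3, 159.0, 47.2]
orientation: [0.26, 0.009, 0.966, 0.002]
contact_force: [0.5, -0.2, 2.5]
grip_width: 13.1
grip_force: 31.6
clock: 40.25
tcp_pos: [518.3, 159.0, 47.1]
orientation: [0.26, 0.009, 0.966, 0.002]
contact_force: [-1.5, -1.9, 6.4]
grip_width: 13.3
grip_force: 32.1
clock: 40.75
tcp_pos: [537.8, 158.8, 47.1]
orientation: [0.26, 0.009, 0.966, 0.002]
contact_force: [0.7, -2.0, 3.8]
grip_width: 13.3
grip_force: 31.7
```

Bar is 19.5 mm forward, and I expect contact at about 24 mm.

```bash
J='python3 -m jog'
$J '[{"dr":[0,0,0],"travel":[1.5,0,0],"claw":8},{"dr":[0,0,0],"travel":[3,0,0],"claw":8},{"dr":[0,0,0],"travel":[3,0,0],"claw":8}]'| sed -n '2p;4p'
$J '[{"dr":[0,0,0],"travel":[1.5,0,0],"claw":8},{"dr":[0,0,0],"travel":[2.5,0,0],"claw":8},{"dr":[0,0,0],"travel":[2.5,0,0],"claw":8}]'| sed -n '2p;4p'
```

```text
tcp_pos: [538.4, 158.8, 47.0]
contact_force: [-21.0, -2.8, 23.1]
tcp_pos: [539.4, 158.8, 46.6]
contact_force: [-32.5, -3.2, 31.3]
```

```bash
J='python3 -m jog'
$J '[{"dr":[0,0,0],"travel":[-4,0,0],"claw":8},{"dr":[0,0,0],"travel":[-4,0,0],"claw":8},{"dr":[0,0,0],"travel":[-4,0,0],"claw":8}]'| sed -n '2p;4p'
python3 look.py w9 160 360 100 300 3.0
```

```text
tcp_pos: [538.4, 158.8, 46.7]
contact_force: [-1.3, -1.5, 6.9]
t 41.6 tcp [538.4 158.8  46.7] yaw(y-axis) 89.1 tilt [ 0.501  0.    -0.865] F [-1.3 -1.5  6.9] grip 13.5 33.1
[297.31863964   0.         261.4812473 ] [[ 2.0000e-02 -6.9000e-01 -7.3000e-01  4.0434e+02]
 [ 1.0000e+00  2.0000e-02  1.0000e-02  1.6024e+02]
 [ 1.0000e-02 -7.3000e-01  6.9000e-01  1.3500e+02]
 [ 0.0000e+00  0.0000e+00  0.0000e+00  1.0000e+00]]
```

View pics/w9.png

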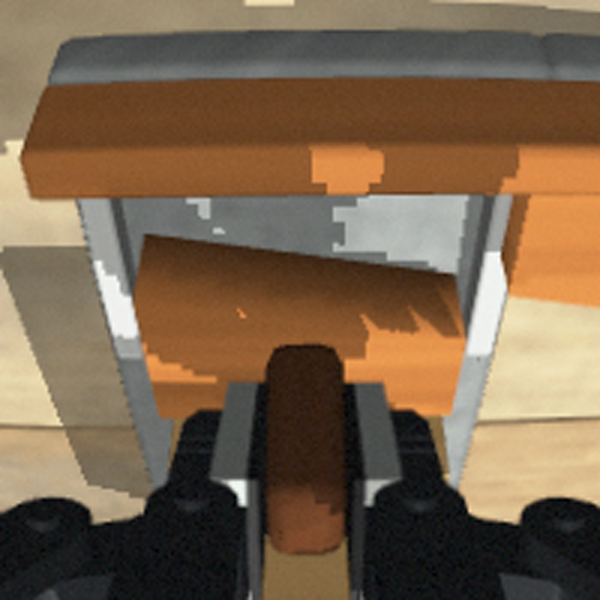

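```bash
python3 wp.py w9 165,416,32 443,414,32 143,236,32 455,275,32 80,197,14 305,552,66 305,345,66
python3 - <<'E'
from h import *
f=np.load("w9.npz");K,T,d=f["K"],f["T"],f["d"]
def pt(u,v):
    x=(u-K[0,2])/K[0,0];y=(v-K[1,2])/K[1,1];r=np.hypot(x,y);s=np.tan(r)/r
    return T[:3,3]+T[:3,:3]@(np.array([x*s,-y*s,-1])*d[v,u])
for v in range(228,252,2): print(v,pt(308,v).round(1),pt(217,v).round(1))
E
```

```text
165,416,32 [556.3 129.7  32. ]
443,414,32 [557.1 187.2  32. ]
143,236,32 [504.4 133.1  32. ]
455,275,32 [514.9 184.9  32. ]
80,197,14 [511.4 117.9  14. ]
305,552,66 [550.  158.5  66. ]
305,345,66 [490.7 159.4  66. ]
228 [546.3 186.5  32.3] [544.4 132.8  32.7]
230 [547.3 186.5  33.1] [546.6 132.5  32.6]
232 [550.  186.8  32.7] [548.7 132.3  32.5]
234 [552.1 187.   32.7] [550.  132.1  33.1]
236 [553.9 187.2  32.9] [552.9 131.7  32.6]
238 [556.1 187.5  32.9] [554.7 131.5  32.8]
240 [586.  192.6  14.6] [583.6 126.1  14.9]
242 [588.1 192.8  15. ] [586.9 125.6  14.5]
244 [591.  193.2  14.8] [557.1 131.4  35.7]
246 [593.1 193.3  15.3] [557.4 131.4  37. ]
248 [558.2 187.1  38.9] [555.5 131.9  39.6]
250 [557.7 186.8  40.7] [555.7 132.   40.9]
```

```bash
J='python3 -m jog'
$J '[{"dr":[0,0,0],"travel":[0,0,0],"claw":40},{"dr":[0,0,0],"travel":[0,0,0],"claw":40},{"dr":[0,0,0],"travel":[0,0,0],"claw":40},{"dr":[0,0,0],"travel":[0,0,0],"claw":40},{"dr":[0,0,0],"travel":[-10,0,30],"claw":40},{"dr":[0,0,0],"travel":[-21,0,70],"claw":40},{"dr":[0,0,0],"travel":[-21,45,80],"claw":20},{"dr":[0,0,0],"travel":[-21,90,80],"claw":0}]'
$J '[{"dr":[0,0,0],"travel":[0,46,0],"claw":0},{"dr":[0,0,0],"travel":[0,46,-40],"claw":0},{"dr":[0,0,0],"travel":[0,46,-70],"claw":0},{"dr":[0,0,0],"travel":[0,46,-80],"claw":0},{"dr":[0,0,0],"travel":[0,46,-82],"claw":0},{"dr":[0,0,0],"travel":[0,46,-82],"claw":0},{"dr":[0,0,0],"travel":[0,46,-82],"claw":0}]'
$J '[{"dr":[0,0,0],"travel":[0,-8,0],"claw":0},{"dr":[0,0,0],"travel":[0,-16,0],"claw":0},{"dr":[0,0,0],"travel":[0,-24,0],"claw":0},{"dr":[0,0,0],"travel":[-0.5,-32,0],"claw":0},{"dr":[0,0,0],"travel":[-1,-40,0],"claw":0},{"dr":[0,0,0],"travel":[-1,-48,0],"claw":0},{"dr":[0,0,0],"travel":[-1,-56,0],"claw":0},{"dr":[0,0,0],"travel":[-1,-62,0],"claw":0}]'
```

```text
clock: 42.5
tcp_pos: [518.6, 249.8, 130.1]
orientation: [0.262, 0.011, 0.965, 0.004]
contact_force: [-0.5, -0.2, 0.6]
grip_width: 11.4
grip_force: 0.0
clock: 43.2
tcp_pos: [518.3, 295.2, 46.1]
orientation: [0.26, 0.009, 0.966, 0.003]
contact_force: [-0.3, 1.5, 0.2]
grip_width: 0.4
grip_force: 0.0
clock: 44.0
tcp_pos: [515.9, 231.9, 43.9]
orientation: [0.259, 0.009, 0.966, 0.002]
contact_force: [-0.7, 0.7, 0.8]
grip_width: -0.2
grip_force: 0.7
```

```bash
J='python3 -m jog'
$J '[{"dr":[0,0,0],"travel":[0,-5,0],"claw":0},{"dr":[0,0,0],"travel":[0,-10,0],"claw":0},{"dr":[0,0,0],"travel":[0,-15,0],"claw":0},{"dr":[0,0,0],"travel":[-0.5,-20,0],"claw":0},{"dr":[0,0,0],"travel":[-0.5,-20,0],"claw":0}]'| sed -n '2p;4p'
for i in 1 2 3; do $J '[{"dr":[0,0,0],"travel":[0,-2,0],"claw":0},{"dr":[0,0,0],"travel":[0,-4,0],"claw":0},{"dr":[0,0,0],"travel":[0,-4,0],"claw":0}]'| sed -n '2p;4p'; done
```

```text
tcp_pos: [515.3, 211.9, 43.8]
contact_force: [0.3, -0.5, 1.4]
tcp_pos: [515.4, 208.5, 43.9]
contact_force: [-0.0, 0.2, 0.2]
tcp_pos: [515.3, 206.0, 44.0]
contact_force: [-2.1, 6.5, -2.0]
tcp_pos: [515.1, 204.2, 44.2]
contact_force: [-3.8, 13.9, -1.3]
```

```bash
J='python3 -m jog'
for i in 1 2; do $J '[{"dr":[0,0,0],"travel":[0,-2,0],"claw":0},{"dr":[0,0,0],"travel":[0,-4,0],"claw":0},{"dr":[0,0,0],"travel":[0,-4,0],"claw":0}]'| sed -n '2p;4p'; done
```

```text
tcp_pos: [514.9, 202.6, 44.4]
contact_force: [-5.1, 22.8, -3.1]
tcp_pos: [514.7, 201.1, 44.5]
contact_force: [-6.5, 30.7, -4.0]
```

```bash
J='python3 -m jog'
$J '[{"dr":[0,0,0],"travel":[0,12,0],"claw":0},{"dr":[0,0,0],"travel":[0,30,0],"claw":0},{"dr":[0,0,0],"travel":[0,30,0],"claw":0},{"dr":[0,0,0],"travel":[-5,30,40],"claw":0},{"dr":[0,0,0],"travel":[-25,30,85],"claw":0},{"dr":[0,0,0],"travel":[-30,0,110],"claw":0},{"dr":[0,0,0],"travel":[-30,-15,110],"claw":0},{"dr":[0,0,0],"travel":[-30,-15,110],"claw":0}]'
python3 look.py w10 100 420 70 310 2.5
```

```text
clock: 46.8
tcp_pos: [485.6, 175.9, 155.2]
orientation: [0.26, 0.01, 0.966, 0.002]
contact_force: [-0.4, -0.0, -0.6]
grip_width: -0.0
grip_force: 0.0
t 46.8 tcp [485.6 175.9 155.2] yaw(y-axis) 89.0 tilt [ 0.502 -0.001 -0.865] F [-0.4 -0.  -0.6] grip -0.0 0.0
[297.31863964   0.         261.4812473 ] [[ 2.0000e-02 -6.9000e-01 -7.3000e-01  3.5149e+02]
 [ 1.0000e+00  2.0000e-02  1.0000e-02  1.7770e+02]
 [ 1.0000e-02 -7.3000e-01  6.9000e-01  2.4339e+02]
 [ 0.0000e+00  0.0000e+00  0.0000e+00  1.0000e+00]]
```

View pics/w10.png

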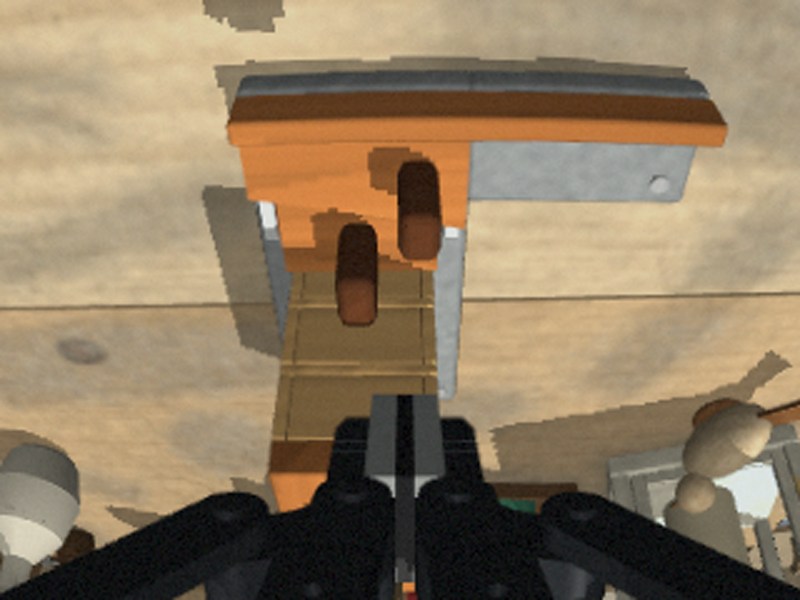

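The wedge is in behind the bar (its grip at (420,210)), the bar sits against the lowest tray, and the stack is straight. Before handing in I check the numbers.

```bash
python3 wp.py w10 420,236,66 358,302,66 466,226,32 290,268,32 437,268,32
python3 - <<'E'
from h import *
im,d=arm.get_image("top");c=arm.get_calibration("top");K,T=c["camera_matrix"],c["T"]
cv2.imwrite("pics/topend.png",im)
v,u=np.mgrid[:384,:512];P=np.stack([(u-K[0,2])/K[0,0],-(v-K[1,2])/K[1,1],-np.ones_like(u)],-1)*d[...,None]@T[:3,:3].T+T[:3,3]
m=(abs(P[...,1]-157)<24)&(P[...,0]>560)&(P[...,0]<575)
print("lid rear z",P[m][:,2].round(1))
m=(abs(abs(P[...,1]-157)-21)<4)&(P[...,0]>640)&(P[...,0]<655);print("lid front z",P[m].round(0)[:14])
E
```

```text
420,236,66 [509.5 181.3  66. ]
358,302,66 [539.6 159.6  66. ]
466,226,32 [535.  199.4  32. ]
290,268,32 [555.3 130.2  32. ]
437,268,32 [556.9 188.7  32. ]
lid rear z [122.3 122.1 123.4 124.  123.9 125.5 125.6 125.5 122.7 122.7 124.7 126.
 123.8 126.9 123.6 126.2 122.3 130.5 123.9 125.5 125.6 125.3 124.1 126.9
 127.2 124.9 126.9 126.7 124.8 124.7 120.7 127.  121.9 124.6 127.8 121.9
 126.7 122.9 124.5 124.1 121.  124.2 126.9 125.6 121.5 123.7 127.4 124.2
 126.6 123.9 126.6 123.7 124.8 126.1 120.  127.5 126.7 123.2 128.6 127.6
 126.7 118.5 126.6 127.  126.2 121.8 124.5 126.8 120.1 125.7 125.7 124.4
 122.1 125.8 127.2 123.4 125.8 124.5 122.8]
lid front z [[654. 178. 127.]
 [653. 174. 130.]
 [655. 139. 122.]
 [654. 136. 125.]
 [654. 133. 125.]
 [651. 182. 123.]
 [651. 178. 127.]
 [651. 176. 123.]
 [651. 139. 124.]
 [651. 135. 129.]
 [651. 132. 127.]
 [648. 182. 123.]
 [648. 178. 127.]
 [649. 176. 121.]]
```

```bash
python3 -c "
from plant import arm
print(arm.hand_in())"
```

```text
the job is handed in; nothing more can be done
None
```

The job is handed in: all three trays that were there and the lid are stacked and seated level on the base, with the bar against the lowest tray, the wedge jammed at about 0.076 m, and the vase not knocked over.

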